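# Pry the jig open and slide the circuit board out to its line

### The job

Use the flat pry blade, not the fingers, to lever up the jig's clear cover by the slot at the top of the wall that faces the robot, swing the cover up until it stands upright, and lay the blade back down flat on the table. Then slide the circuit board, transformer end first, out of the jig's open end on the robot's right, flat along its bed and never lifted or tipping, until the white line across the board lies right over the bed's edge. That far out it would tip over, so finish while still holding the board there with the gripper, flat and still, on the bed.

Things in the scene. Friction and masses are not known exactly. Their poses are not given: they have to be found in the camera images.
- jig: Fixed grey channel on the table, 106 (x) x 230 (y) x 80 high (mm). Origin: centre of its underside; x points from its front wall to its hinge wall (roughly away from the robot), z up. Solid bed, top 40 above the table, between two walls 6 thick along y, 80 high (outer faces x = -53, +53). Ends open; at the +y end a stop stands only 4 above the bed.
- slot (a point): Middle of the slot's bottom edge on the outer face of the jig's front wall (jig frame -53, 0, 68 mm). The slot, 50 wide along y and 12 high, cuts through the 6 thick wall's top and is roofed by the shut cover: the blade goes in here, level, along jig +x; at least 40 mm of depth is free behind it. Axes as the jig's.
- bed_edge (a point): Middle of the bed's upper edge at the open -y end of the jig (jig frame 0, -115, 40 mm), where the board comes out. Axes as the jig's.
- cover (a joint): Hinge of the flat clear cover with metal edge strips (108 x 230 x 4 mm, 70 g) lying on the jig's walls. 0 = shut, grows as its front edge swings up, 1.57 = upright, stops at 1.9. Hinge line along the jig's y at jig x = +53, z = 80 mm, at the cover's underside. Stiff: it stays at any angle; about 1 N at its front edge moves it.
- cover_lip (a point): Middle of the cover's front lower edge, 108 mm from the hinge line; when shut, 2 mm proud of the front wall, 80 mm above the table.
- board: Loose green circuit board on the jig's bed, 90 (x) x 200 (y) x 4 mm, 0.24 to 0.38 kg, 2 mm play to each wall. Origin: centre of its underside; axes as the jig's while in it; its -y end leads out. Heavy dark transformer, 40 x 34 x 26 high, at x = 8, y = -55; heat sink at x = -15, y = +50. Centre of mass about 28 mm to -y of the origin: unheld, it tips when slid out to the line.
- board_line (a point): Middle of the white line, 4 mm wide, that runs across the board on its upper face (board frame 0, 10, 4 mm), 110 mm from the leading end.
- heat_sink_top (a point): Top centre of the finned aluminium heat sink (board frame -15, 50, 34 mm), a block 40 (x) x 20 (y) x 30 high on the board, strong enough to grip and push. Nothing taller than 10 mm stands on the board within 70 mm of it along y.
- blade: Loose pry tool on the table: square wooden handle and flat straight blade (the other tool, a screwdriver, is round; the two may swap places). Origin: underside of the handle's centre; x towards the tip, z up. Handle 100 (x -50 to 50) x 16 wide x 20 high mm; steel blade from x = 50 to 160, 16 wide, 3 thick, centred 10 above the underside. 60 g, balances about 20 mm in front of the origin.
- blade_tip (a point): Tip of the blade, mid-thickness (blade frame 160, 0, 10 mm).
There are look-alikes about, which are no part of the job. What is meant by the blade is not red, and is the larger of those in its own colour.

How it is judged:
By the outcome, as a careful person would: the job done as asked, in the order asked, and still so for the second after the job is handed in, while the arm keeps its last pose, push and grip.
It also fails if it takes over 67 s, if anything falls off the work surface, if the arm or the gripper's body presses on something with over 40 N, if the wrist force passes 120 N, or if a joint passes its speed limit or range.

### The arm

A 6-joint arm with a two-finger parallel gripper is mounted at the origin on the work surface. World frame = base frame: x ahead of the robot, y to its left, z up, the work surface at z = 0. Lengths are in m, angles in rad, forces in N, time in s.
With the tool pointing down it reaches from about 0.275 to 0.85 m from the base axis. Payload 5.2 kg.
Tool frame: the origin (TCP) lies midway between the tips of the shut fingers; the grasp point (between the pads) lies 19 mm behind it; y points along the fingers, z is the direction in which the jaws open and shut, and the axes are right-handed (so a half turn about y gives the same grasp; the last joint's range is limited). The gripper opens to 85 mm and grips with 20 to 120 N. Pads are 22 mm wide; open, the fingers measure 114 mm over their backs; the gripper's body (76 mm by 85 mm) begins 54 mm behind the grasp point. The pads swing forward as they close: fully open they stand 13 mm farther back than shut.
Start: joints at [1.021, 0.259, 1.535, -0, 1.348, -0.203], TCP at [0.187, 0.517, 0.231] pointing down, gripper open.
Joint ranges: [-3.14, 3.14], [-0.91, 2.08], [0.19, 2.58], [-1.22, 4.36], [0.22, 2.71], [-3.12, 3.12]. Speed limits (rad/s): [2.57, 2.57, 3.14, 3.14, 3.14, 3.14].

### API

Orientations are given as a unit quaternion [w, x, y, z].
In Python, from rig import observe, cams, order gives the robot as it stands.
- The arm moves only by the tool arm_command, never from a script. Its argument "increments" is a list that holds one entry, the list of rows, each a list of 5 numbers: the gripper command: -1 is fully open, 1 is shut, values between are in proportion, then the shift along the tool's x, y, z in m, then the turn about the tool's y in degrees. A call has 1 to 10 rows; each row shifts and turns the commanded pose from where the row before left it, along the tool's axes as they then stand; what a row does not reach is not made up. A row lasts 1/12 s, in which the tool goes at most 41.7 mm and 7.16 degrees, less where a joint would pass 70% of its speed; a pose out of reach is approached as far as the arm can. A call is refused whole if a number of a shift passes 0.0417 or a number of a turn 7.16, either way. A call with a gripper value outside its range is refused whole. The fingers move at their own pace and stop on an object; the grip force is fixed at half the most. Time passes only in rows, so rows that do not move let the fingers close. It gives the time, the measured TCP pose, the force and the opening at its end, in the units of the state.
- observe(): the state, without advancing time (a new reading comes with each control period).
- cams.grab_frame(name): name is "side" or "top"; returns a dict with "frame" (384x512x3 uint8, red, green, blue), "fx", "fy", "cx", "cy" (pixels), "world_to_cam" (4x4, takes a point from world to camera coordinates). Camera axes: x right, y up, looking along -z (the intrinsics and any distortion apply to the point x, -y, -z); pixel columns grow to the right and rows downward; lengths in m; the calibration is good to about 2 mm. A picture is of the moment at which its call begins. There is no depth.
- order.hand_in(): hands the job in, once; it reports no verdict.
The state is a dict: "clock": time; "joint_pos": joint angles; "qd": joint speeds; "effort": joint torques, N m; "tcp_pos": TCP position; "tcp_rot": TCP orientation; "contact_force": force on the tool from outside, world axes, zero at the start; "moment": the same for the moment, N m; "grip_width": finger opening in m.
Only numpy, scipy, OpenCV 4.12 (cv2) and the standard library are available. Lean on these libraries where they do the work, as an engineer would, in place of code of your own. Each camera call takes 0.05 s, during which the arm holds its last target.

## Working session

There is one attempt and no reset: what is moved stays moved. The work goes in short steps, Python scripts to look and compute and a tool call to move; the robot and the scene stay as the last step left them, time stands still between calls to the robot, and variables do not carry over. Pictures are saved under pics/ and viewed, and the job is handed in when it is done.

Besides the shell and the picture viewer there is one more tool, called after ">>>" by a JSON object that holds its "op" and its "data", one argument or row to a line. arm_command: Moves the arm, as the interface text tells. Its arguments: {"type":"object","properties":{"increments":{"type":"array"}},"required":["increments"]}

```bash
ls; mkdir -p pics
python3 - <<'E'
from rig import observe, cams
import cv2, json
print(observe())
for n in ("side","top"):
    f=cams.grab_frame(n); cv2.imwrite(f"pics/{n}0.png",cv2.cvtColor(f["frame"],cv2.COLOR_RGB2BGR))
    print(n,{k:v for k,v in f.items() if k!="frame"})
E
```

```text
pics
{'clock': 0.0, 'joint_pos': array([ 1.02122187e+00,  2.59334493e-01,  1.53606877e+00,  1.79127060e-06,
        1.34800152e+00, -2.02815681e-01]), 'qd': array([-0.00078208,  0.00019418, -0.00014804,  0.00059288, -0.00166766,
       -0.0016256 ]), 'effort': array([ 8.91066757e-04, -4.46032691e+01, -2.90570050e+01, -2.38120674e-04,
        1.13259655e-02, -7.33237982e-06]), 'tcp_pos': array([0.18662617, 0.5168158 , 0.23048501]), 'tcp_rot': array([-0.69590945,  0.69710076, -0.12222048,  0.12174858]), 'contact_force': array([-0.79060088,  0.60019752,  0.23153653]), 'moment': array([-0.04791544, -0.05547044, -0.0326995 ]), 'grip_width': 0.08547841432179175}
side {'fx': 383.4128244862548, 'fy': 383.4128244862548, 'cx': 254.05466850800846, 'cy': 195.42104128586743, 'world_to_cam': array([[ 0.98922614, -0.14596158, -0.01126331, -0.44806313],
       [ 0.09170326,  0.55784956,  0.82486022, -0.08752823],
       [-0.11411467, -0.81700617,  0.56522452, -0.99890451],
       [ 0.        ,  0.        ,  0.        ,  1.        ]])}
top {'fx': 449.71135421358196, 'fy': 449.71135421358196, 'cx': 256.6567535968472, 'cy': 180.17768941278695, 'world_to_cam': array([[ 1.67068560e-02, -9.99860078e-01, -8.39654703e-04,
        -4.19154001e-02],
       [ 9.93717798e-01,  1.65112689e-02,  1.10690183e-01,
        -4.50847711e-01],
       [-1.10660832e-01, -2.68366478e-03,  9.93854606e-01,
        -1.22882906e+00],
       [ 0.00000000e+00,  0.00000000e+00,  0.00000000e+00,
         1.00000000e+00]])}
```

View pics/side0.png

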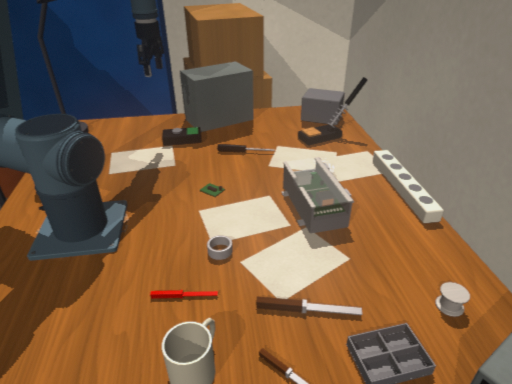

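View pics/top0.png

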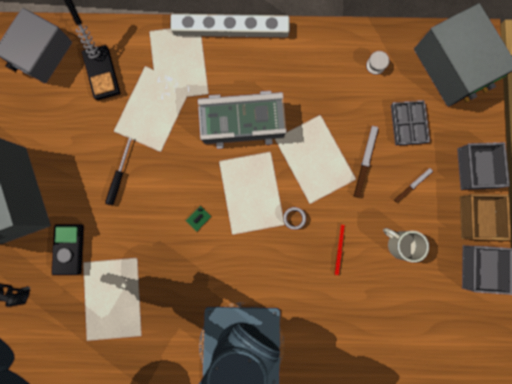

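Top-view candidates for the blade:
- Large brown-handled tool, handle (361,180), tip (374,127).
- Small brown one at (412,185).
- Red one at (340,250).
- Round black screwdriver at (120,175).

I choose the large brown one. Next I'll check it in a close crop.

```bash
cat > h.py <<'E'
import numpy as np, cv2
from rig import observe, cams
def grab(n): return cams.grab_frame(n)
def proj(f,P):
    P=np.atleast_2d(P); c=(f["world_to_cam"]@np.c_[P,np.ones(len(P))].T).T
    return np.c_[f["cx"]+f["fx"]*c[:,0]/-c[:,2], f["cy"]+f["fy"]*-c[:,1]/-c[:,2]]
def ray(f,uv):
    W=np.linalg.inv(f["world_to_cam"]); d=np.array([(uv[0]-f["cx"])/f["fx"],-(uv[1]-f["cy"])/f["fy"],-1.])
    return W[:3,3],W[:3,:3]@d
def onz(f,uv,z):
    o,d=ray(f,uv); return o+d*(z-o[2])/d[2]
def save(f,name,box=None,s=1):
    im=cv2.cvtColor(f["frame"],cv2.COLOR_RGB2BGR)
    if box: im=im[box[1]:box[3],box[0]:box[2]]
    cv2.imwrite("pics/"+name,cv2.resize(im,None,fx=s,fy=s,interpolation=cv2.INTER_CUBIC))
E
python3 - <<'E'
from h import *
t=grab("top"); s=grab("side")
a=t["frame"][110:210,320:440]; b=s["frame"][280:384,230:370]
save(t,"c_top.png",(325,105,445,215),6); save(s,"c_side.png",(230,270,380,384),5)
save(t,"j_top.png",(185,80,300,155),6); save(s,"j_side.png",(270,145,365,240),6)
E
```

```text
(no output)
```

View pics/c_top.png

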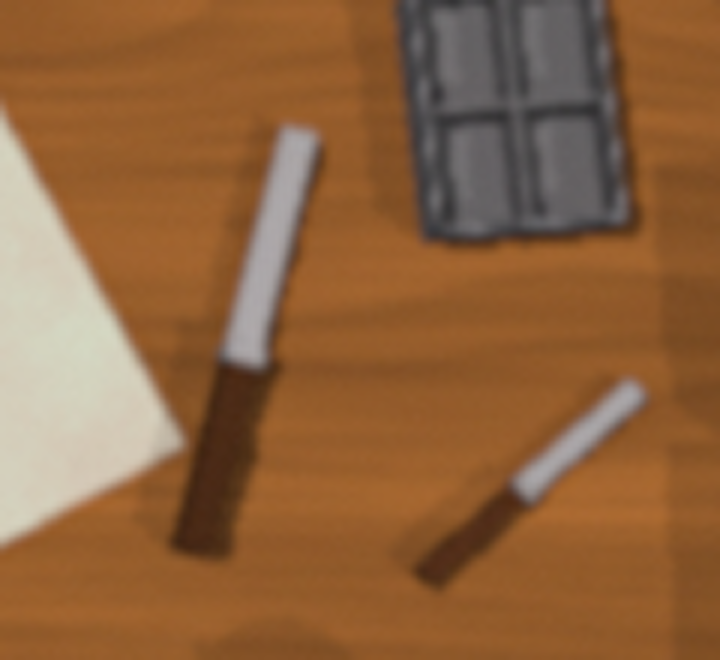

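View pics/c_side.png

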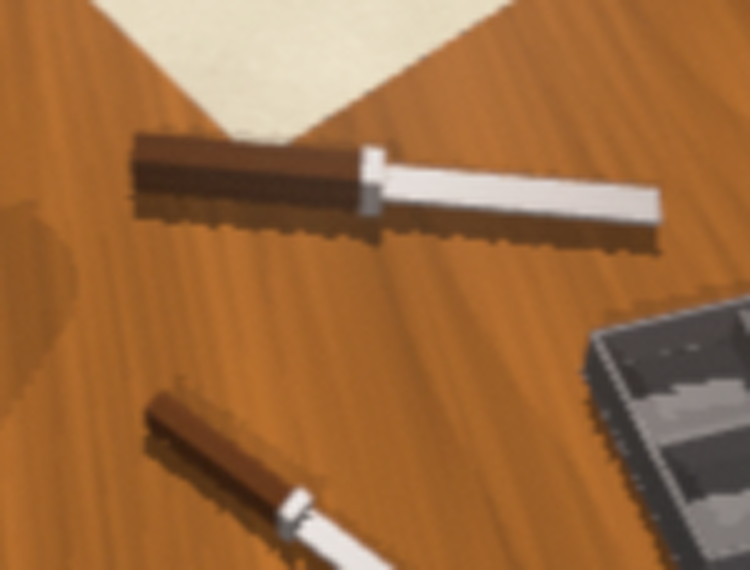

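View pics/j_top.png

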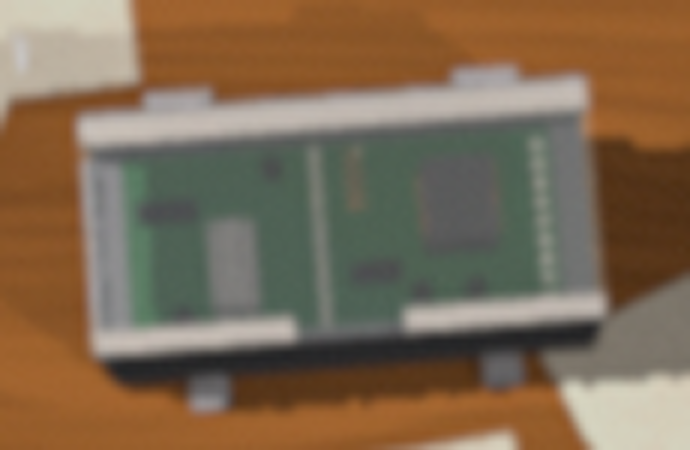

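View pics/j_side.png

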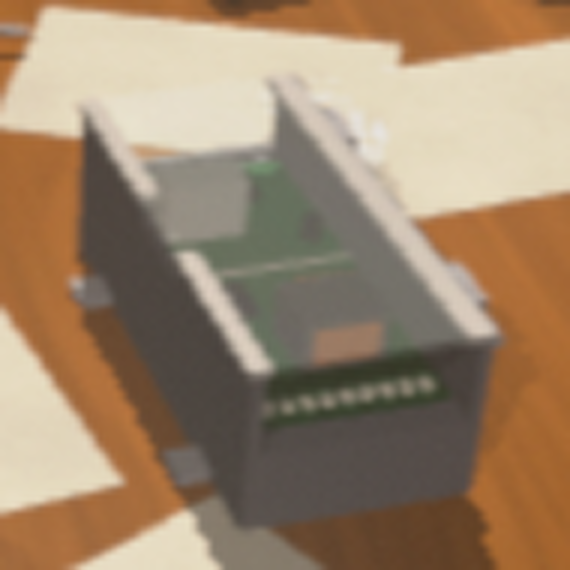

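The crops confirm the choice: the large brown tool has a square handle and a flat blade, with its tip near top (374,127). The jig lies near top (241,116). Its shut clear cover shows pale strips, and the gap in the front strip near top (243,135) is the slot. Next I'll measure both.

Run:
```python
from h import *
t=grab("top"); s=grab("side"); np.set_printoptions(precision=4,suppress=True)
T=t["frame"].astype(int); hsv=cv2.cvtColor(t["frame"],cv2.COLOR_RGB2HSV)
# blade masks
roi=np.zeros(T.shape[:2],bool); roi[120:205,345:385]=1
steel=roi&(hsv[...,1]<60)&(hsv[...,2]>120)&(np.arange(512)[None]>354)
wood=roi&(T[...,0]<100)&(hsv[...,1]>120)&(np.arange(384)[:,None]>160)
# cut paper
for nm,m,z in(("steel",steel,.0115),("wood",wood,.02)):
    n,l,st,c=cv2.connectedComponentsWithStats(m.astype(np.uint8)); i=1+np.argmax(st[1:,4])
    ys,xs=np.where(l==i); r=cv2.minAreaRect(np.c_[xs,ys].astype(np.float32)); print(nm,st[i],r)
    P=np.array([onz(t,p,z) for p in cv2.boxPoints(r)]); print(P); print("sides",np.linalg.norm(P[1]-P[0]),np.linalg.norm(P[2]-P[1]),"c",P.mean(0))
print("manual top tip,joint,butt")
q=lambda x,y,o,k:(o[0]+(x+.5)/k-.5,o[1]+(y+.5)/k-.5)
for (x,y),z in zip([(300,130),(245,365),(203,552)],[.0115,.0115,.02]): print(onz(t,q(x,y,(325,105),6),z))
print("manual side")
for (x,y),z in zip([(660,204),(384,186),(362,165),(134,148)],[.0115,.0115,.02,.02]): print(onz(s,q(x,y,(230,270),5),z))
print("jig top")
P=np.array([onz(t,q(x,y,(185,80),6),.084) for x,y in[(77,115),(588,75),(607,313),(97,357)]]);print(P,np.linalg.norm(np.roll(P,-1,0)-P,axis=1),P.mean(0))
print("jig side")
P=np.array([onz(s,q(x,y,(270,145),6),.084) for x,y in[(276,80),(498,335),(262,375),(88,98)]]);print(P,np.linalg.norm(np.roll(P,-1,0)-P,axis=1),P.mean(0))
```

```text
steel [362 126  16  40 254] ((369.4705810546875, 145.61764526367188), (6.548462390899658, 39.77584457397461), 14.03624439239502)
[[ 0.5036 -0.3301  0.0115]
 [ 0.6155 -0.3586  0.0115]
 [ 0.6111 -0.3767  0.0115]
 [ 0.4994 -0.348   0.0115]]
sides 0.11542440258870053 0.01859031552980847 c [ 0.5574 -0.3534  0.0115]
wood [353 165  19  33 294] ((361.5959777832031, 180.4472198486328), (10.00618839263916, 34.355613708496094), 16.189205169677734)
[[ 0.4133 -0.3009  0.02  ]
 [ 0.5068 -0.3285  0.02  ]
 [ 0.4993 -0.3554  0.02  ]
 [ 0.406  -0.3276  0.02  ]]
sides 0.09741156637858804 0.027930510794907885 c [ 0.4564 -0.3281  0.02  ]
manual top tip,joint,butt
[ 0.6135 -0.3685  0.0115]
[ 0.5001 -0.3412  0.0115]
[ 0.4107 -0.3188  0.02  ]
manual side
[ 0.6141 -0.3698  0.0115]
[ 0.5084 -0.3442  0.0115]
[ 0.5001 -0.3394  0.02  ]
[ 0.4112 -0.3167  0.02  ]
jig top
[[ 0.6643  0.1297  0.084 ]
 [ 0.6867 -0.1009  0.084 ]
 [ 0.5772 -0.1106  0.084 ]
 [ 0.5534  0.1173  0.084 ]] [0.2317 0.11   0.2291 0.1117] [0.6204 0.0089 0.084 ]
jig side
[[ 0.6547  0.1226  0.084 ]
 [ 0.6847 -0.102   0.084 ]
 [ 0.5816 -0.1134  0.084 ]
 [ 0.5603  0.1202  0.084 ]] [0.2265 0.1037 0.2346 0.0944] [0.6203 0.0069 0.084 ]
```

The two views agree:
- **Blade:** butt to tip measures 0.210 m (210 mm given). Heading is about -14°, origin about (0.458, -0.330).
- **Jig:** the cover measures about 230 x 110 mm. Centre is about (0.621, 0.008), yaw about 5.8°.

Next I'll write a planning helper.

```bash
cat >> h.py <<'E'
from scipy.spatial.transform import Rotation as R
np.set_printoptions(precision=4,suppress=True)
def pose():
    o=observe(); q=o["tcp_rot"]; return o,o["tcp_pos"],R.from_quat(np.r_[q[1:],q[0]]).as_matrix()
def plan(goal,zdir_deg=None):
    """zdir: world heading of tool z (jaw axis), mod 180. prints turn, then shifts in tool axes after the turn"""
    o,p,M=pose(); h=np.degrees(np.arctan2(M[1,2],M[0,2])); turn=0
    if zdir_deg is not None:
        d=(zdir_deg-h+90)%180-90   # world yaw wanted (ccw from above)
        turn=d*np.sign(M[2,1])     # tool y points down -> minus
    M2=M@R.from_rotvec([0,np.radians(turn),0]).as_matrix()
    print("clk",round(o["clock"],2),"tcp",p,"zhead",round(h,2),"ydir",M[:,1],"F",o["contact_force"],"w",round(o["grip_width"],4))
    print("turn deg",round(turn,2),"then shift tool xyz",M2.T@(np.array(goal)-p))
E
python3 -c "
from h import *
plan([.4826,-.3361,.12],-14.1+90)"
```

```text
clk 0.3 tcp [0.1868 0.5171 0.231 ] zhead 70.13 ydir [-0.0003 -0.0005 -1.    ] F [ 0.0654 -0.5124  1.0182] w 0.0857
turn deg -5.77 then shift tool xyz [ 0.4947  0.1114 -0.7554]
```

>>> {"op": "arm_command", "data": {
  "increments": [
    [[-1,0,0,0,-5.77],[-1,0.0198,0,-0.0302,0],[-1,0.0198,0,-0.0302,0],[-1,0.0198,0,-0.0302,0],[-1,0.0198,0,-0.0302,0],[-1,0.0198,0,-0.0302,0],[-1,0.0198,0,-0.0302,0],[-1,0.0198,0,-0.0302,0],[-1,0.0198,0,-0.0302,0],[-1,0.0198,0,-0.0302,0]]
  ]
}}

```text
clock: 1.13
tcp_pos: [0.2936, 0.2087, 0.2315]
tcp_rot: [0.702, -0.702, 0.086, -0.087]
contact_force: [1.2, -0.1, -0.1]
grip_width: 0.0857
```

>>> {"op": "arm_command", "data": {
  "increments": [
    [[-1,0.0198,0,-0.0302,0],[-1,0.0198,0,-0.0302,0],[-1,0.0198,0,-0.0302,0],[-1,0.0198,0,-0.0302,0],[-1,0.0198,0,-0.0302,0],[-1,0.0198,0,-0.0302,0],[-1,0.0198,0,-0.0302,0],[-1,0.0198,0,-0.0302,0],[-1,0.0198,0,-0.0302,0],[-1,0.0198,0,-0.0302,0]]
  ]
}}

```text
clock: 1.97
tcp_pos: [0.4121, -0.1328, 0.2314]
tcp_rot: [-0.702, 0.702, -0.087, 0.087]
contact_force: [0.9, 1.1, 1.0]
grip_width: 0.0858
```

```bash
python3 -c "
from h import *
plan([.4826,-.3361,.12],-14.1+90)"
```

```text
clk 1.97 tcp [ 0.4121 -0.1328  0.2314] zhead 75.86 ydir [ 0.0005 -0.0001 -1.    ] F [0.8527 1.1394 0.9589] w 0.0858
turn deg -0.04 then shift tool xyz [ 0.1178  0.1115 -0.18  ]
```

>>> {"op": "arm_command", "data": {
  "increments": [
    [[-1,0.0198,0.011,-0.0302,0],[-1,0.0198,0.011,-0.0302,0],[-1,0.0198,0.011,-0.0302,0],[-1,0.0198,0.011,-0.0302,0],[-1,0.01,0.011,-0.02,0],[-1,0,0.02,0,0],[-1,0,0.02,0,0],[-1,0,0.01,0,0],[-1,0,0,0,0],[-1,0,0,0,0]]
  ]
}}

```text
clock: 2.8
tcp_pos: [0.4641, -0.2888, 0.1263]
tcp_rot: [0.702, -0.702, 0.087, -0.086]
contact_force: [0.7, 0.4, 0.1]
grip_width: 0.0852
```

```bash
python3 -c "
from h import *
plan([.4826,-.3361,.06],-14.1+90)
t=grab('top');save(t,'g1.png',(300,100,440,240),5)
s=grab('side');save(s,'g1s.png',(200,200,370,340),4)"
```

```text
clk 2.8 tcp [ 0.4641 -0.2888  0.1263] zhead 75.92 ydir [-0.0007  0.0007 -1.    ] F [0.7105 0.4061 0.065 ] w 0.0852
turn deg 0.02 then shift tool xyz [ 0.0295  0.0662 -0.0414]
```

View pics/g1s.png

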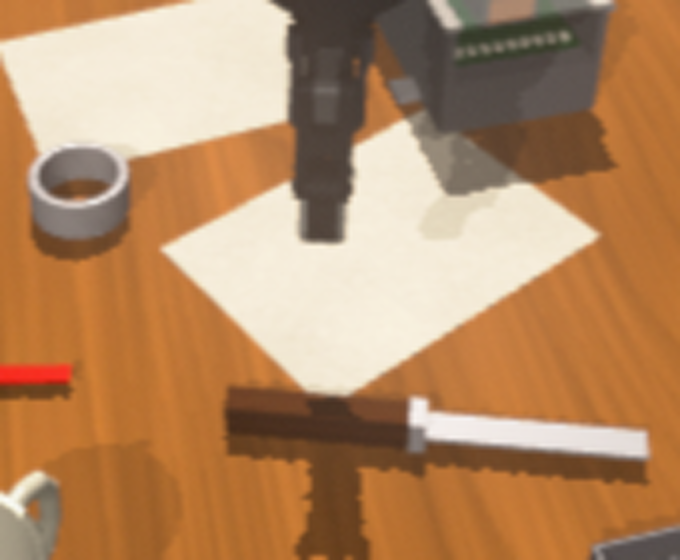

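The gripper (tips at about (280,260) in the side view) is above and still short of the blade, and the jaw axis is perpendicular to the handle. I'll move over it and go down.

>>> {"op": "arm_command", "data": {
  "increments": [
    [[-1,0.015,0.01,-0.02,0],[-1,0.0145,0.01,-0.0214,0],[-1,0,0.023,0,0],[-1,0,0.023,0,0],[-1,0,0,0,0],[-1,0,0,0,0]]
  ]
}}

```text
clock: 3.4
tcp_pos: [0.4826, -0.3361, 0.0606]
tcp_rot: [0.702, -0.702, 0.087, -0.086]
contact_force: [-0.2, -1.4, 0.0]
grip_width: 0.0855
```

```bash
python3 -c "
from h import *
plan([.4826,-.3361,.004],-14.1+90)
t=grab('top');save(t,'g2.png',(300,100,440,240),5)
s=grab('side');save(s,'g2s.png',(200,200,370,340),4)"
```

```text
clk 3.4 tcp [ 0.4826 -0.3361  0.0606] zhead 75.92 ydir [-0.0008  0.0009 -1.    ] F [-0.235  -1.3575  0.011 ] w 0.0855
turn deg 0.02 then shift tool xyz [ 0.0001  0.0566 -0.0001]
```

View pics/g2s.png

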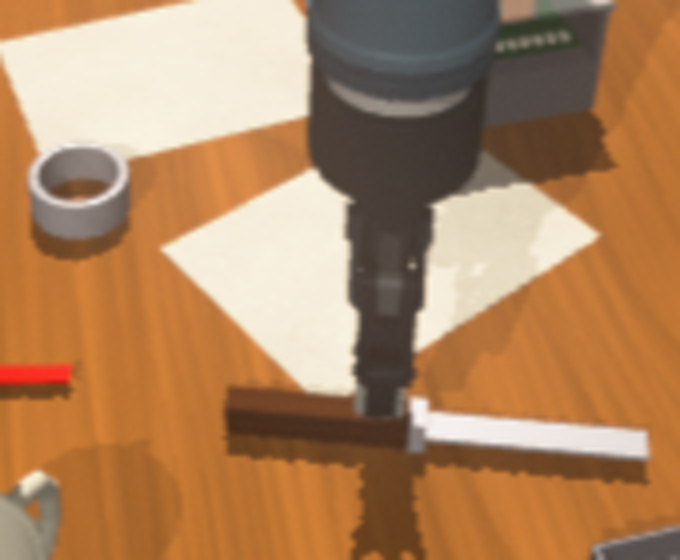

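View pics/g2.png

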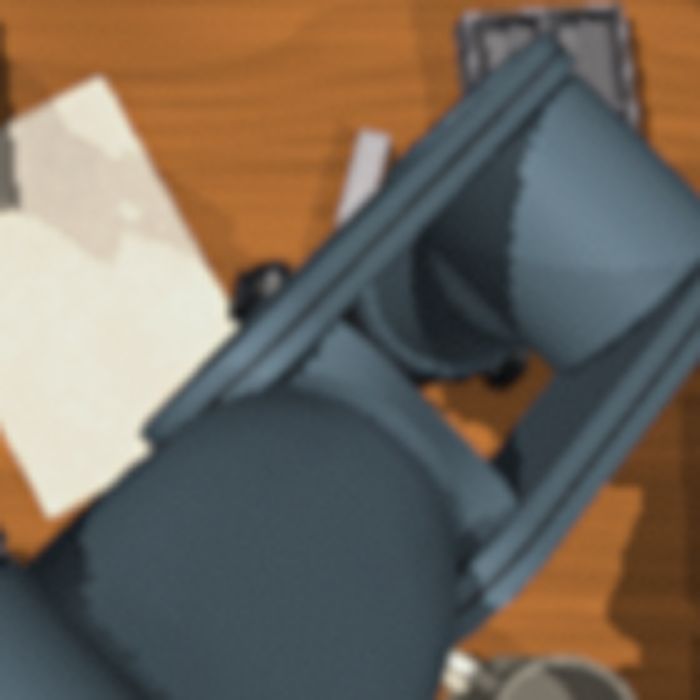

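The fingers stand over the front of the handle (side about (294,300)), one on each side of it. I'll go down and close.

>>> {"op": "arm_command", "data": {
  "increments": [
    [[-1,0,0.02,0,0],[-1,0,0.02,0,0],[-1,0,0.012,0,0],[-1,0,0.0046,0,0],[-1,0,0,0,0],[0,0,0,0,0],[1,0,0,0,0],[1,0,0,0,0],[1,0,0,0,0],[1,0,0,0,0]]
  ]
}}

```text
clock: 4.33
tcp_pos: [0.483, -0.3368, 0.0043]
tcp_rot: [-0.702, 0.702, -0.086, 0.087]
contact_force: [0.4, 0.3, 0.7]
grip_width: 0.0256
```

>>> {"op": "arm_command", "data": {
  "increments": [
    [[1,0,0,0,0],[1,0,0,0,0],[1,0,0,0,0],[1,0,0,0,0]]
  ]
}}

```text
clock: 4.67
tcp_pos: [0.4831, -0.3369, 0.0043]
tcp_rot: [-0.702, 0.702, -0.086, 0.087]
contact_force: [0.1, -0.4, 6.3]
grip_width: 0.0143
```

>>> {"op": "arm_command", "data": {
  "increments": [
    [[1,0,-0.01,0,0],[1,0,-0.02,0,0],[1,0,-0.03,0,0],[1,0,-0.03,0,0],[1,0,0,0,0],[1,0,0,0,0]]
  ]
}}

```text
clock: 5.17
tcp_pos: [0.4837, -0.3375, 0.0961]
tcp_rot: [-0.701, 0.703, -0.086, 0.088]
contact_force: [-0.6, -0.3, -2.0]
grip_width: 0.0142
```

```bash
python3 -c "
from h import *
plan([.4826,-.3361,.094],-14.1+90)
s=grab('side');save(s,'g3s.png',(200,180,370,320),4)"
```

```text
clk 5.17 tcp [ 0.4837 -0.3375  0.0961] zhead 75.91 ydir [ 0.0031 -0.0033 -1.    ] F [-0.6163 -0.2758 -2.0112] w 0.0142
turn deg 0.01 then shift tool xyz [-0.0014  0.0021  0.0011]
```

View pics/g3s.png

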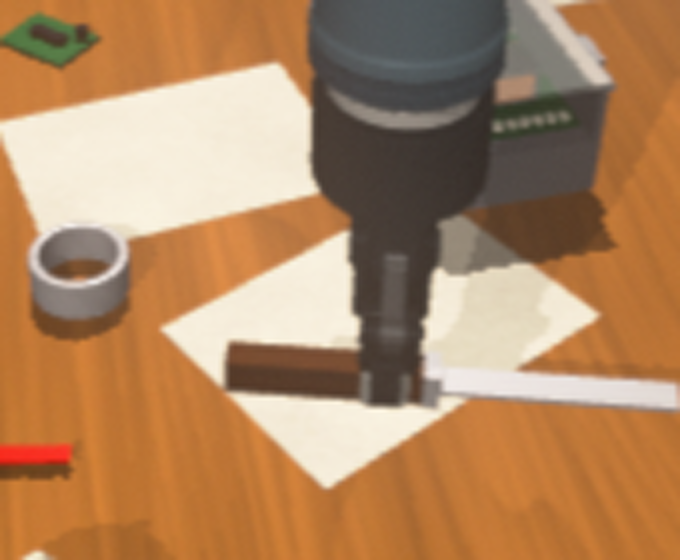

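The blade is held level about 0.09 m above the table, and its tip shows at side (370,279). I'll turn it to the jig's heading and carry it to in front of the slot, with height to spare.

```bash
python3 -c "
from h import *
plan([.407,-.0137,.13],95.8)
s=grab('side')
for z in(.1,.104,.108): print(proj(s,[.6147,-.3703,z]))"
```

```text
clk 5.22 tcp [ 0.4828 -0.3366  0.0943] zhead 75.9 ydir [ 0.0006 -0.0007 -1.    ] F [ 0.6993  0.3096 -1.8276] w 0.0146
turn deg -19.9 then shift tool xyz [-0.0427 -0.036   0.3288]
[[369.0462 279.2566]]
[[369.3891 277.737 ]]
[[369.7343 276.2076]]
```

>>> {"op": "arm_command", "data": {
  "increments": [
    [[1,0,-0.012,0,-6.63],[1,0,-0.012,0,-6.63],[1,0,-0.012,0,-6.64],[1,-0.0036,0,0.0274,0],[1,-0.0036,0,0.0274,0],[1,-0.0036,0,0.0274,0],[1,-0.0036,0,0.0274,0],[1,-0.0036,0,0.0274,0],[1,-0.0036,0,0.0274,0],[1,-0.0036,0,0.0274,0]]
  ]
}}

```text
clock: 6.1
tcp_pos: [0.4366, -0.1463, 0.1281]
tcp_rot: [0.707, -0.705, -0.035, 0.037]
contact_force: [-0.1, 1.1, -0.0]
grip_width: 0.0147
```

>>> {"op": "arm_command", "data": {
  "increments": [
    [[1,-0.0036,0,0.0274,0],[1,-0.0036,0,0.0274,0],[1,-0.0036,0,0.0274,0],[1,-0.0036,0,0.0274,0],[1,-0.0031,0,0.0274,0],[1,0,0,0,0],[1,0,0,0,0]]
  ]
}}

```text
clock: 6.68
tcp_pos: [0.4056, -0.0123, 0.1286]
tcp_rot: [0.706, -0.706, -0.036, 0.038]
contact_force: [-0.2, -1.0, -0.8]
grip_width: 0.0145
```

```bash
python3 -c "
from h import *
plan([.407,-.0137,.068],95.8)
s=grab('side');save(s,'p1s.png',(220,140,370,250),5)
t=grab('top');save(t,'p1t.png',(185,80,305,200),5)"
```

```text
clk 6.68 tcp [ 0.4056 -0.0123  0.1286] zhead 95.97 ydir [-0.0029  0.0008 -1.    ] F [-0.1678 -1.0038 -0.7921] w 0.0145
turn deg 0.17 then shift tool xyz [ 0.0014  0.0606 -0.0016]
```

View pics/p1s.png

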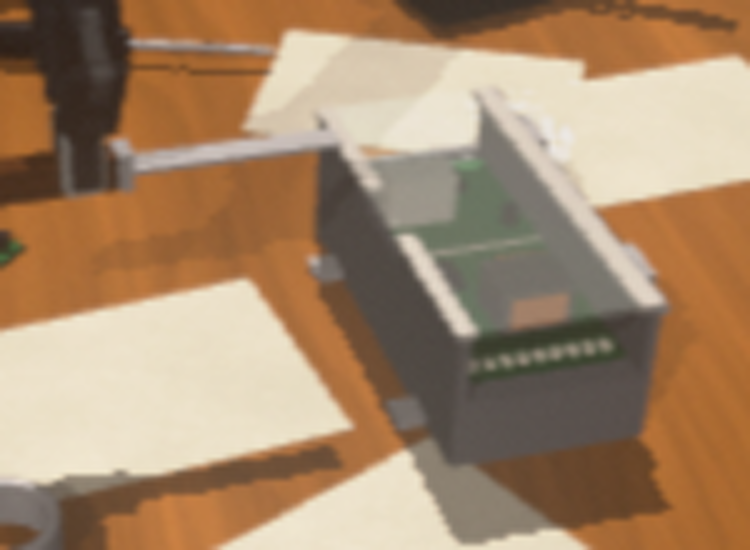

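View pics/p1t.png

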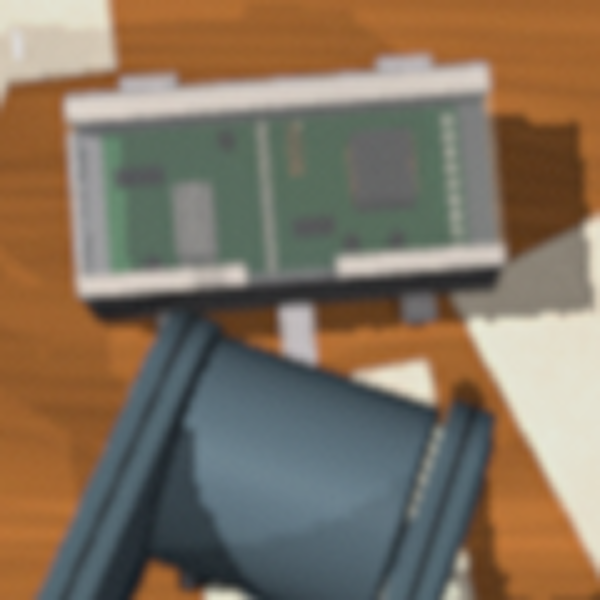

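The blade is level. Its tip shows at top (244,141) and side (286,167), in front of the slot gap, which shows at top (243,134).

```bash
python3 -c "
from h import *
s=grab('side');t=grab('top')
q=lambda x,y,o,k:(o[0]+(x+.5)/k-.5,o[1]+(y+.5)/k-.5)
print('tip',onz(t,q(297,305,(185,80),5),.1365)); 
a,d=ray(t,q(297,305,(185,80),5)); b,e=ray(s,q(333,140,(220,140),5))
k=np.linalg.lstsq(np.c_[d,-e],b-a,rcond=None)[0]; print('tri',a+k[0]*d,b+k[1]*e)
for x,y in((247,273),(338,262)): print('slot edge',onz(t,q(x,y,(185,80),5),.082))
for x,y in((375,187),(402,237)): print('slot edge side',onz(s,q(x,y,(220,140),5),.08))
for x,y in((265,123),(272,270)): print('line',onz(t,q(x,y,(185,80),5),.044))
c=np.array([.621,.008]);a=np.radians(5.8);Rj=np.array([[np.cos(a),-np.sin(a)],[np.sin(a),np.cos(a)]])
for v in((-.053,.0),(-.055,.025),(-.055,-.025)): print(c+Rj@np.array(v))
"
```

```text
tip [ 0.5406 -0.0005  0.1365]
tri [ 0.5412 -0.0005  0.1336] [ 0.5379 -0.0001  0.133 ]
slot edge [0.5686 0.0285 0.082 ]
slot edge [ 0.5755 -0.0204  0.082 ]
slot edge side [0.571 0.035 0.08 ]
slot edge side [ 0.5734 -0.016   0.08  ]
line [0.6624 0.0224 0.044 ]
line [0.5787 0.0168 0.044 ]
[0.5683 0.0026]
[0.5638 0.0273]
[ 0.5688 -0.0224]
```

>>> {"op": "arm_command", "data": {
  "increments": [
    [[1,0,0.02,0,0],[1,0,0.02,0,0],[1,0,0.015,0,0],[1,0,0.0053,0,0],[1,0,0,0,0],[1,0,0,0,0],[1,0,0,0,0]]
  ]
}}

```text
clock: 7.47
tcp_pos: [0.4078, -0.0143, 0.0701]
tcp_rot: [-0.706, 0.706, 0.036, -0.035]
contact_force: [0.7, 0.9, -0.2]
grip_width: 0.0146
```

```bash
python3 -c "
from h import *
plan([.407,-.0137,.0683],95.8)
s=grab('side');save(s,'p2s.png',(220,140,370,250),5)"
```

```text
clk 7.47 tcp [ 0.4078 -0.0143  0.0701] zhead 95.77 ydir [ 0.0013 -0.0004 -1.    ] F [ 0.6968  0.858  -0.2286] w 0.0146
turn deg -0.03 then shift tool xyz [-0.0008  0.0018  0.0006]
```

View pics/p2s.png

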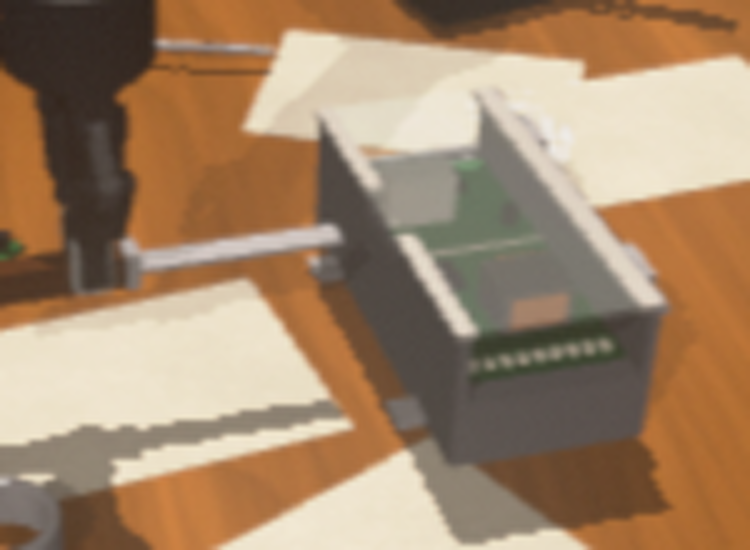

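The tip at side (288,187) faces the slot. I'll check its height against the projection.

```bash
python3 -c "
from h import *
s=grab('side'); print([pose()[1] for i in range(2)])
for z in(.07,.074,.078): print(proj(s,[.542,-.0005,z]))"
```

```text
[array([ 0.4078, -0.0141,  0.0702]), array([ 0.4078, -0.0141,  0.0702])]
[[286.876  188.0455]]
[[286.9319 186.7871]]
[[286.988  185.5231]]
```

>>> {"op": "arm_command", "data": {
  "increments": [
    [[1,0.009,0.001,0,0],[1,0.009,0,0,0],[1,0.009,0,0,0],[1,0.009,0,0,0],[1,0.009,0,0,0],[1,0.009,0,0,0],[1,0,0,0,0],[1,0,0,0,0]]
  ]
}}

```text
clock: 8.23
tcp_pos: [0.4611, -0.0081, 0.0682]
tcp_rot: [0.706, -0.706, -0.036, 0.036]
contact_force: [-0.2, 0.9, -0.7]
grip_width: 0.0143
```

```bash
python3 -c "
from h import *
plan([.407,-.0137,.0683],95.8)
s=grab('side');save(s,'p3s.png',(220,140,370,250),5)"
```

```text
clk 8.23 tcp [ 0.4611 -0.0081  0.0682] zhead 95.83 ydir [-0.0004  0.0001 -1.    ] F [-0.2257  0.8672 -0.6904] w 0.0143
turn deg 0.03 then shift tool xyz [-0.0544 -0.0001 -0.0001]
```

View pics/p3s.png

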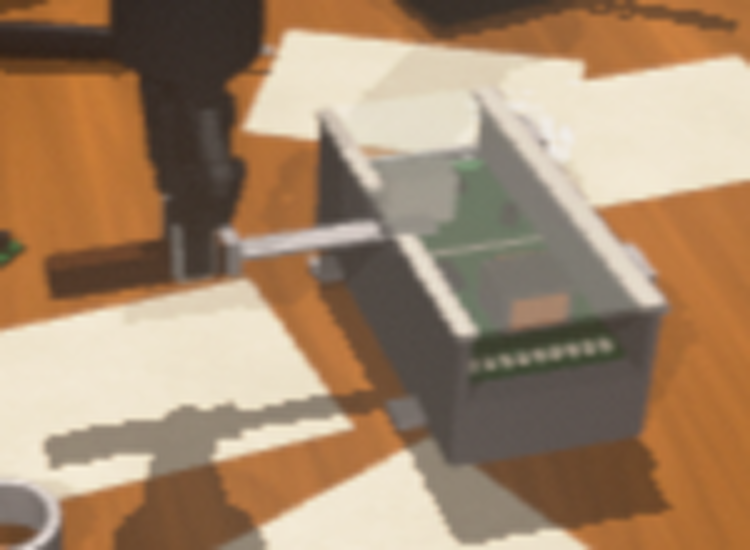

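The blade is about 27 mm into the slot with no contact force. I'll lever along an arc about the hinge, so the tip stays at one spot under the cover.

>>> {"op": "arm_command", "data": {
  "increments": [
    [[1,0,-0.0046,0,0],[1,0.0006,-0.0068,0,0],[1,0.0006,-0.0068,0,0],[1,0.0017,-0.0066,0,0],[1,0.0018,-0.0066,0,0],[1,0.0029,-0.0062,0,0],[1,0.0029,-0.0062,0,0],[1,0,0,0,0],[1,0,0,0,0]]
  ]
}}

```text
clock: 9.03
tcp_pos: [0.4723, -0.0074, 0.1129]
tcp_rot: [-0.706, 0.706, 0.037, -0.035]
contact_force: [-0.1, 0.1, -2.2]
grip_width: 0.0145
```

```bash
python3 -c "
from h import *
plan([.407,-.0137,.0683],95.8)
s=grab('side');save(s,'p4s.png',(220,110,370,250),5)"
```

```text
clk 9.03 tcp [ 0.4723 -0.0074  0.1129] zhead 95.8 ydir [ 0.0024 -0.0005 -1.    ] F [-0.1052  0.0806 -2.1508] w 0.0145
turn deg 0.0 then shift tool xyz [-0.0657  0.0445  0.0004]
```

View pics/p4s.png

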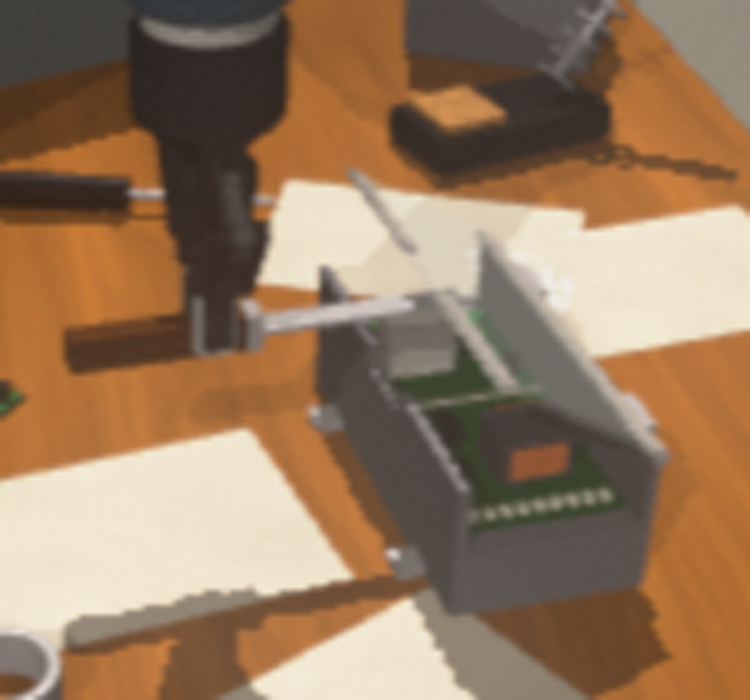

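The cover is lifting: its front strip is now at side (303,161), with the blade tip under it. I'll carry the arc on.

>>> {"op": "arm_command", "data": {
  "increments": [
    [[1,0.0039,-0.0056,0,0],[1,0.004,-0.0056,0,0],[1,0.0048,-0.0049,0,0],[1,0.0049,-0.0048,0,0],[1,0.0056,-0.004,0,0],[1,0.0056,-0.0039,0,0],[1,0.0062,-0.0029,0,0],[1,0.0062,-0.0029,0,0],[1,0,0,0,0],[1,0,0,0,0]]
  ]
}}

```text
clock: 9.92
tcp_pos: [0.513, -0.0031, 0.1469]
tcp_rot: [-0.706, 0.706, 0.036, -0.035]
contact_force: [-0.2, -0.4, -0.2]
grip_width: 0.0145
```

```bash
python3 -c "
from h import *
plan([.407,-.0137,.0683],95.8)
s=grab('side');save(s,'p5s.png',(220,110,370,250),5)"
```

```text
clk 9.92 tcp [ 0.513  -0.0031  0.1469] zhead 95.81 ydir [ 0.001  -0.0002 -1.    ] F [-0.176  -0.3547 -0.208 ] w 0.0145
turn deg 0.01 then shift tool xyz [-0.1066  0.0785  0.0002]
```

View pics/p5s.png

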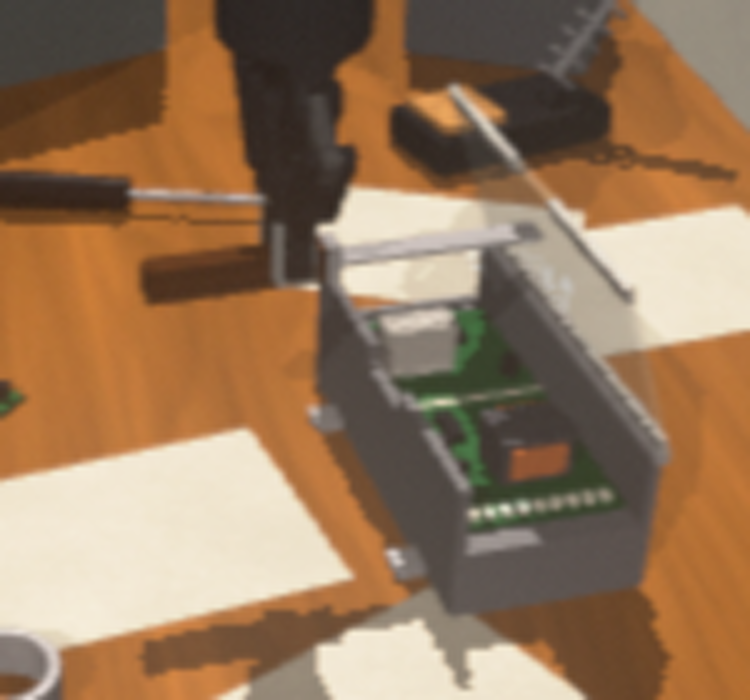

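The cover is at about 70°, with the right end of its edge at side (346,169). I'll finish the arc and then measure the angle.

>>> {"op": "arm_command", "data": {
  "increments": [
    [[1,0.0066,-0.0018,0,0],[1,0.0066,-0.0017,0,0],[1,0.0068,-0.0006,0,0],[1,0.0068,-0.0006,0,0],[1,0,0,0,0],[1,0,0,0,0],[1,0,0,0,0]]
  ]
}}

```text
clock: 10.55
tcp_pos: [0.539, -0.0003, 0.1514]
tcp_rot: [-0.706, 0.706, 0.036, -0.036]
contact_force: [-0.1, 0.5, -0.2]
grip_width: 0.0147
```

```bash
python3 -c "
from h import *
plan([.407,-.0137,.0683],95.8)
t=grab('top');save(t,'p6t.png',(185,50,305,150),6)
s=grab('side');save(s,'p6s.png',(250,90,370,210),6)"
```

```text
clk 10.55 tcp [ 0.539  -0.0003  0.1514] zhead 95.8 ydir [ 0.0001 -0.0001 -1.    ] F [-0.0946  0.5257 -0.2449] w 0.0147
turn deg 0.0 then shift tool xyz [-0.1327  0.0831  0.    ]
```

View pics/p6s.png

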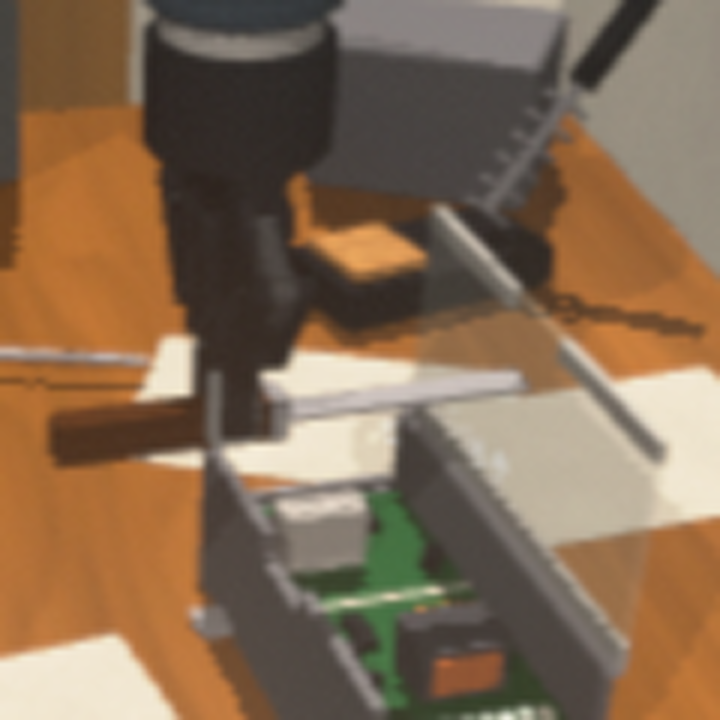

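View pics/p6t.png

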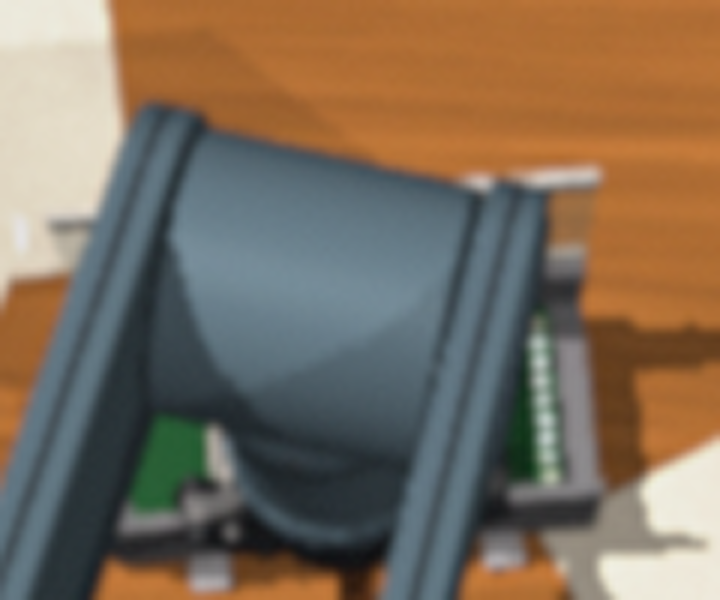

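The cover looks close to upright: its edge's right end is at side (360,166) and top (285,79). I'll compute the angle.

```bash
cat >> h.py <<'E'
JC=np.array([.621,.008]); JA=np.radians(5.8)
def j2w(p):
    x,y,z=np.array(p,float); c,s=np.cos(JA),np.sin(JA); return np.array([JC[0]+c*x-s*y,JC[1]+s*x+c*y,z])
E
python3 -c "
from h import *
s=grab('side');t=grab('top')
for d in(80,85,90,95):
    a=np.radians(d)
    pts=[j2w([.053-.108*np.cos(a)+k*np.sin(a),-.115,.08+.108*np.sin(a)+k*np.cos(a)]) for k in(0,.004)]
    print(d,'side',proj(s,pts).ravel(),'top',proj(t,pts).ravel())
print(proj(s,[j2w([.053,-.115,.08]),j2w([.053,-.115,.084])]))
print('slot strip', )
"
```

```text
80 side [351.2022 165.1567 352.8099 164.6701] top [285.6424  87.3525 285.5149  85.7295]
85 side [354.9875 164.1607 356.5886 163.8028] top [285.3295  83.5572 285.1915  81.961 ]
90 side [358.7407 163.4714 360.3206 163.245 ] top [284.9934  79.8424 284.8464  78.2886]
95 side [362.4278 163.0936 363.9721 162.9998] top [284.6375  76.2442 284.4829  74.7479]
[[352.5004 201.5051]
 [352.7172 200.1839]]
slot strip
```

Both views agree on about 90°. I'll back the blade away and take it to its clear spot on the table.

>>> {"op": "arm_command", "data": {
  "increments": [
    [[1,-0.01,0,0,0],[1,-0.02,0,0,0],[1,-0.03,0,0,0],[1,-0.03,0,0,0],[1,-0.03,0,0,0],[1,-0.0127,0,0,0],[1,0,0,0,6.63],[1,0,0,0,6.63],[1,0,0,0,6.64],[1,0,0,0,0]]
  ]
}}

```text
clock: 11.58
tcp_pos: [0.406, -0.0137, 0.1517]
tcp_rot: [-0.702, 0.702, -0.088, 0.088]
contact_force: [-1.0, 0.3, -0.7]
grip_width: 0.0148
```

```bash
python3 -c "
from h import *
plan([.4826,-.3361,.05],75.9)"
```

```text
clk 11.58 tcp [ 0.406  -0.0137  0.1517] zhead 75.65 ydir [ 0.0003 -0.0002 -1.    ] F [-1.0494  0.3332 -0.6891] w 0.0148
turn deg -0.25 then shift tool xyz [ 0.1528  0.1018 -0.294 ]
```

>>> {"op": "arm_command", "data": {
  "increments": [
    [[1,0.0152,0,-0.0294,0],[1,0.0152,0,-0.0294,0],[1,0.0152,0,-0.0294,0],[1,0.0152,0,-0.0294,0],[1,0.0152,0,-0.0294,0],[1,0.0152,0,-0.0294,0],[1,0.0154,0.02,-0.0294,0],[1,0.0154,0.02,-0.0294,0],[1,0.0154,0.03,-0.0294,0],[1,0.0154,0.03,-0.0294,0]]
  ]
}}

```text
clock: 12.42
tcp_pos: [0.4825, -0.3336, 0.0551]
tcp_rot: [-0.702, 0.702, -0.085, 0.086]
contact_force: [0.4, 0.7, 1.3]
grip_width: 0.0144
```

>>> {"op": "arm_command", "data": {
  "increments": [
    [[1,0,0,0,0],[1,0,0,0,0]]
  ]
}}

```text
clock: 12.58
tcp_pos: [0.4805, -0.3316, 0.0525]
tcp_rot: [0.703, -0.7, 0.088, -0.085]
contact_force: [-0.1, 0.1, -0.5]
grip_width: 0.0149
```

```bash
python3 -c "
from h import *
plan([.4826,-.3361,.0045],75.9)
s=grab('side');save(s,'q1s.png',(200,200,370,340),4)"
```

```text
clk 12.58 tcp [ 0.4805 -0.3316  0.0525] zhead 75.94 ydir [-0.0045  0.0046 -1.    ] F [-0.0583  0.062  -0.4525] w 0.0149
turn deg 0.04 then shift tool xyz [ 0.0034  0.0479 -0.004 ]
```

View pics/q1s.png

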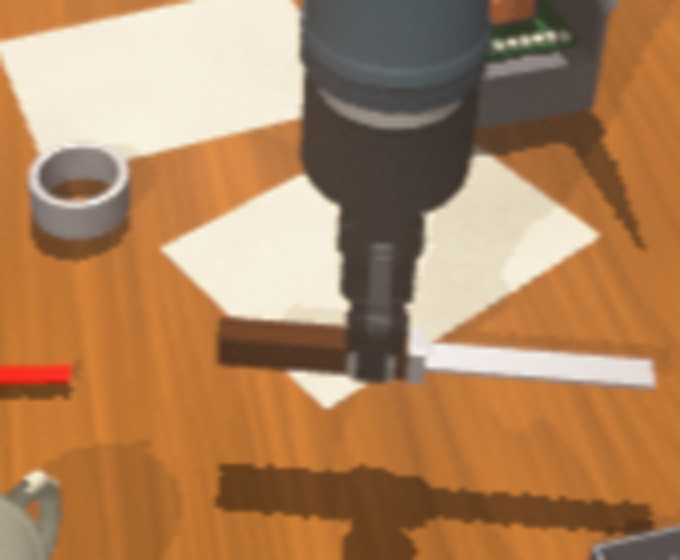

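The blade hangs level over its old spot. I'll lower it gently.

>>> {"op": "arm_command", "data": {
  "increments": [
    [[1,0,0.015,0,0],[1,0,0.012,0,0],[1,0,0.009,0,0],[1,0,0.005,0,0],[1,0,0.003,0,0],[1,0,0,0,0],[1,0,0,0,0],[1,0,0,0,0]]
  ]
}}

```text
clock: 13.3
tcp_pos: [0.4828, -0.3319, 0.0125]
tcp_rot: [-0.701, 0.702, -0.086, 0.087]
contact_force: [-0.6, -0.1, 0.0]
grip_width: 0.0142
```

```bash
python3 -c "
from h import *
plan([.4826,-.3361,.0043],75.9)
s=grab('side');save(s,'q2s.png',(200,200,370,340),4)"
```

```text
clk 13.3 tcp [ 0.4828 -0.3319  0.0125] zhead 75.92 ydir [ 0.001 -0.001 -1.   ] F [-0.5571 -0.1101  0.0261] w 0.0142
turn deg 0.02 then shift tool xyz [ 0.0008  0.0082 -0.0041]
```

View pics/q2s.png

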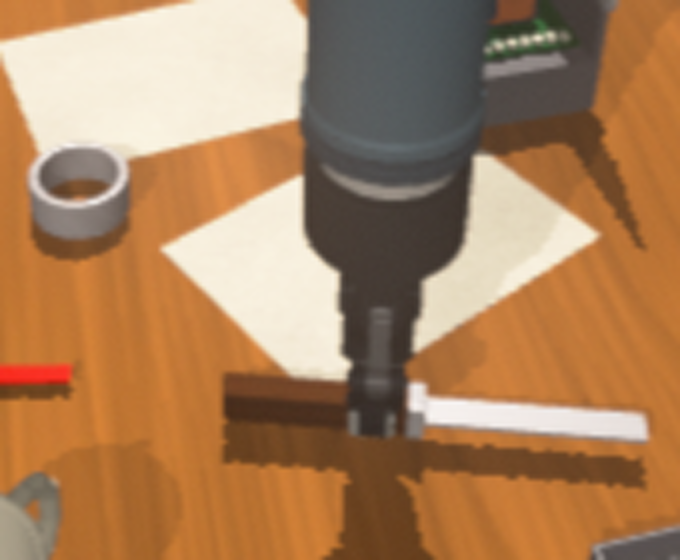

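>>> {"op": "arm_command", "data": {
  "increments": [
    [[1,0,0.003,-0.004,0],[1,0,0.002,0,0],[1,0,0.002,0,0],[1,0,0,0,0],[1,0,0,0,0],[1,0,0,0,0]]
  ]
}}

```text
clock: 13.85
tcp_pos: [0.4812, -0.3355, 0.0044]
tcp_rot: [0.702, -0.702, 0.087, -0.087]
contact_force: [0.8, -0.2, -0.8]
grip_width: 0.0142
```

>>> {"op": "arm_command", "data": {
  "increments": [
    [[1,0,0.001,0,0],[1,0,0,0,0],[1,0,0,0,0]]
  ]
}}

```text
clock: 14.1
tcp_pos: [0.4813, -0.3355, 0.0044]
tcp_rot: [-0.702, 0.702, -0.087, 0.087]
contact_force: [-2.1, 1.2, 5.3]
grip_width: 0.0145
```

The blade rests on the table (5 N contact at the pick-up height). I'll release it and rise.

>>> {"op": "arm_command", "data": {
  "increments": [
    [[0.2,0,0,0,0],[0,0,0,0,0],[0,0,0,0,0],[0,0,0,0,0],[0,0,0,0,0],[0,0,-0.01,0,0],[0,0,-0.03,0,0],[0,0,-0.035,0,0],[0,0,-0.035,0,0],[0,0,-0.035,0,0]]
  ]
}}

```text
clock: 14.93
tcp_pos: [0.4811, -0.3353, 0.1508]
tcp_rot: [0.702, -0.702, 0.087, -0.087]
contact_force: [-0.3, -0.5, 0.1]
grip_width: 0.0424
```

```bash
python3 -c "
from h import *
plan([.48,-.2,.2],95.8)
s=grab('side');save(s,'r1s.png',(200,100,370,340),3)
t=grab('top');save(t,'r1t.png',(185,60,305,160),6)"
```

```text
clk 14.93 tcp [ 0.4811 -0.3353  0.1508] zhead 75.9 ydir [-0.0001  0.0001 -1.    ] F [-0.2519 -0.5351  0.1267] w 0.0424
turn deg -19.9 then shift tool xyz [ 0.0125 -0.0492  0.1347]
```

View pics/r1s.png

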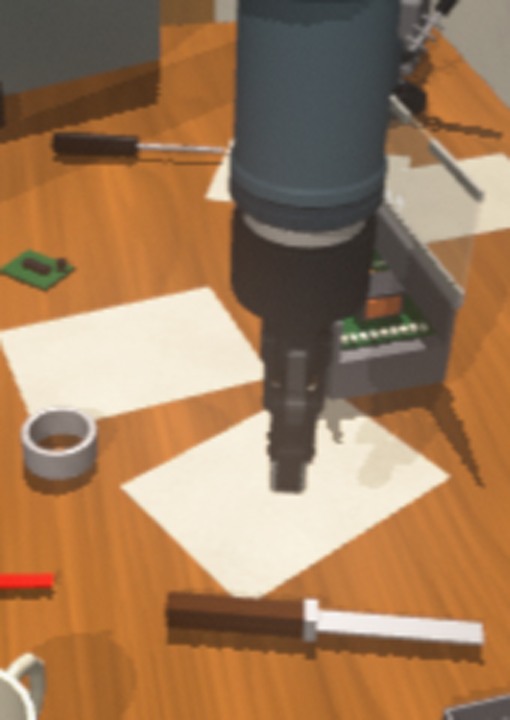

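View pics/r1t.png

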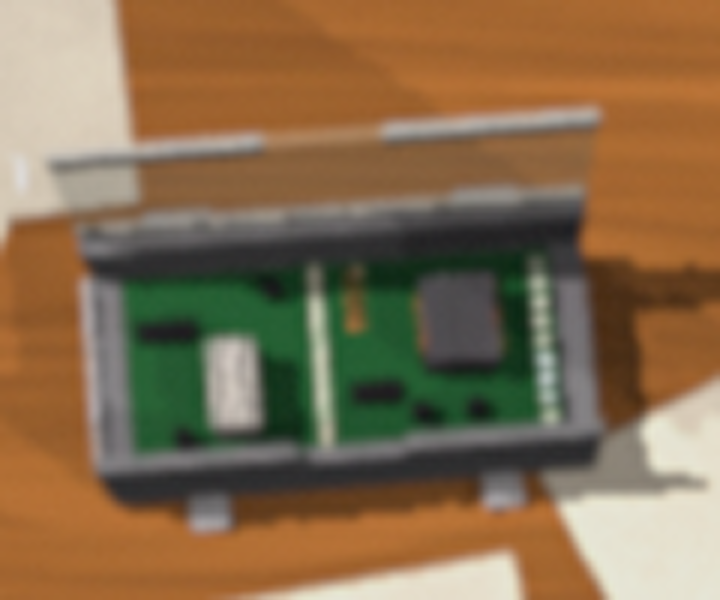

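The blade lies flat, the cover stands upright, and the board is in plain sight: sink at top (224,124), line at top (238,119). I'll refine these points by masks.

Run:
```python
from h import *
t=grab("top"); F=t["frame"]; hsv=cv2.cvtColor(F,cv2.COLOR_RGB2HSV).astype(int)
X,Y=np.meshgrid(np.arange(512),np.arange(384))
def w2j(p): 
    d=np.array(p)[:2]-JC; c,s=np.cos(JA),np.sin(JA); return np.array([c*d[0]+s*d[1],-s*d[0]+c*d[1]])*1000
# sink
m=((hsv[...,1]<60)&(hsv[...,2]>120)&(X>215)&(X<232)&(Y>112)&(Y<134)).astype(np.uint8)
ys,xs=np.where(m); r=cv2.minAreaRect(np.c_[xs,ys].astype(np.float32)); P=onz(t,r[0],.074); print("sink",len(xs),r,P,w2j(P))
# line: per-row subpixel centroid
V=F.astype(float).min(2); pts=[]
for y in range(106,132):
    seg=V[y,232:245]; w=np.clip(seg-90,0,None)
    if w.sum()>60: pts.append((232+(w*np.arange(13)).sum()/w.sum(),y))
pts=np.array(pts); L=np.array([onz(t,p,.044) for p in pts]); J=np.array([w2j(p) for p in L]); print("line jig first,last,mean",J[0],J[-1],J.mean(0),"slope deg",np.degrees(np.arctan(np.polyfit(J[:,0],J[:,1],1)[0])))
# green board extents
g=((hsv[...,0]>45)&(hsv[...,0]<85)&(hsv[...,1]>100)&(X>195)&(X<290)&(Y>95)&(Y<140)).astype(np.uint8)
ys,xs=np.where(g); 
for q in ((205.5,115),(278.5,115)): pass
row=g[110:128].sum(0); print("green cols",np.where(row>5)[0][[0,-1]])
for y in (112,118,124):
    c=np.where(g[y])[0]; print(y,w2j(onz(t,(c[0]-.5,y),.044)),w2j(onz(t,(c[-1]+.5,y),.044)))
q=lambda x,y:(185+(x+.5)/6-.5,60+(y+.5)/6-.5)
print("front corners",w2j(onz(t,q(97,473),.08)),w2j(onz(t,q(600,433),.08)))
print("cover foot corners",w2j(onz(t,q(585,192),.08)))
save(t,"b1.png",(260,90,295,140),12)
s=grab("side"); save(s,"b1s.png",(300,180,360,240),10)
```

```text
sink 130 ((223.0, 123.0), (14.0, 8.0), 90.0) [0.6008 0.0595 0.074 ] [-14.8822  53.2953]
line jig first,last,mean [29.0162 12.471 ] [-33.8266  12.6508] [-2.4388 12.817 ] slope deg -0.1940457139855115
green cols [207 273]
112 [ 27.9503 101.3089] [ 12.1109 -85.1479]
118 [10.6316 99.7607] [ -4.9457 -83.6358]
124 [ -6.3993 100.992 ] [-22.1865 -84.9024]
front corners [-53.5521 115.8966] [ -54.4444 -110.7313]
cover foot corners [  57.1257 -114.1169]
```

View pics/b1.png

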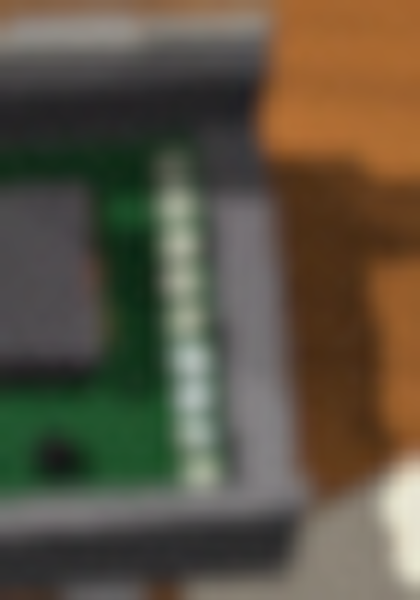

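View pics/b1s.png

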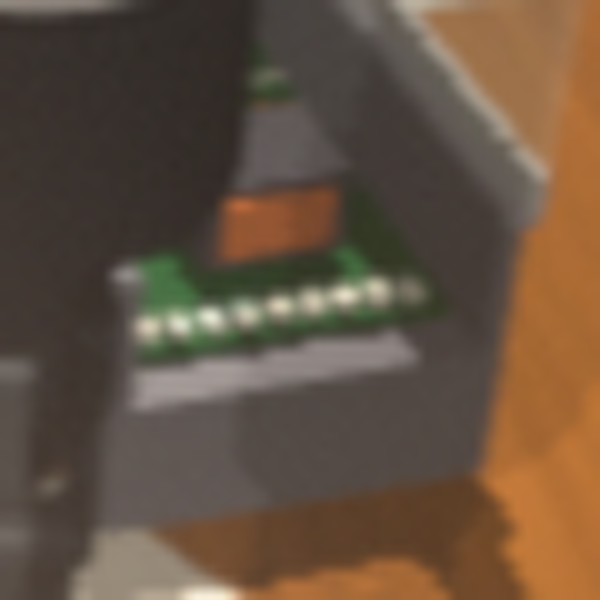

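```bash
cat >> h.py <<'E'
def w2j(p):
    d=np.array(p)[:2]-JC; c,s=np.cos(JA),np.sin(JA); return np.array([c*d[0]+s*d[1],-s*d[0]+c*d[1]])*1000
E
python3 - <<'E'
from h import *
t=grab("top"); s=grab("side")
V=t["frame"].astype(float)
# bed end edge: grey (blue channel high) -> wood shadow (blue low): steepest fall of blue along rows
for y in range(108,130,3):
    b=cv2.GaussianBlur(t["frame"],(1,3),0)[y,276:292,2].astype(float); g=np.diff(b); i=g.argmin()
    o=0
    if 0<i<len(g)-1:
        a0,a1,a2=g[i-1:i+2]; o=.5*(a0-a2)/(a0-2*a1+a2)
    print(y,276+i+.5+o, w2j(onz(t,(276+i+.5+o,y),.04)))
q=lambda x,y:(300+(x+.5)/10-.5,180+(y+.5)/10-.5)
print("side bed edge",[w2j(onz(s,q(*p),.04)) for p in((135,410),(418,357))])
plan(np.r_[j2w([-.015,.053,0])[:2],.2],95.8)
E
```

```text
108 282.5 [  22.228  -114.3366]
111 282.8235294117647 [  13.5734 -114.4582]
114 283.1875 [   4.9222 -114.6925]
117 276.5 [ -2.0459 -95.2665]
120 276.5 [-10.5862 -94.501 ]
123 276.5 [-19.1136 -93.7365]
126 284.1666666666667 [ -29.4393 -114.3001]
129 277.5 [-36.3659 -94.9908]
side bed edge [array([ -47.4613, -114.202 ]), array([  29.4161, -112.4231])]
clk 15.23 tcp [ 0.4807 -0.3349  0.1478] zhead 75.9 ydir [-0.0013  0.0013 -1.    ] F [-0.5596  0.5789  0.0877] w 0.0424
turn deg -19.9 then shift tool xyz [ 0.1592 -0.0518  0.38  ]
```

The same frame gives the bed edge at jig y = -114.4 and the line at +12.7, so the slide is about 127 mm. The sink at (-15, 53) fits the board data. I'll go over the sink.

>>> {"op": "arm_command", "data": {
  "increments": [
    [[0,0,-0.017,0,-6.63],[0,0,-0.017,0,-6.63],[0,0,-0.018,0,-6.64],[0,0.0114,0,0.0271,0],[0,0.0114,0,0.0271,0],[0,0.0114,0,0.0271,0],[0,0.0114,0,0.0271,0],[0,0.0114,0,0.0271,0],[0,0.0114,0,0.0271,0],[0,0.0114,0,0.0271,0]]
  ]
}}

```text
clock: 16.07
tcp_pos: [0.5408, -0.1369, 0.1986]
tcp_rot: [0.707, -0.706, -0.034, 0.037]
contact_force: [1.3, 0.3, 0.8]
grip_width: 0.0429
```

>>> {"op": "arm_command", "data": {
  "increments": [
    [[0,0.0114,0,0.0271,0],[0,0.0114,0,0.0271,0],[0,0.0114,0,0.0271,0],[0,0.0114,0,0.0271,0],[0,0.0114,0,0.0271,0],[0,0.0114,0,0.0271,0],[0,0.011,0,0.0277,0],[0,0,0,0,0],[0,0,0,0,0],[0,0,0,0,0]]
  ]
}}

```text
clock: 16.9
tcp_pos: [0.6005, 0.0584, 0.199]
tcp_rot: [-0.706, 0.706, 0.035, -0.037]
contact_force: [-0.4, 0.7, 0.2]
grip_width: 0.0423
```

```bash
python3 -c "
from h import *
plan(np.r_[j2w([-.015,.053,0])[:2],.1],95.8)
s=grab('side');save(s,'u1s.png',(220,60,370,240),4)"
```

```text
clk 16.9 tcp [0.6005 0.0584 0.199 ] zhead 95.84 ydir [-0.0032 -0.0003 -1.    ] F [-0.4282  0.6806  0.2318] w 0.0423
turn deg 0.04 then shift tool xyz [0.0006 0.099  0.0008]
```

View pics/u1s.png

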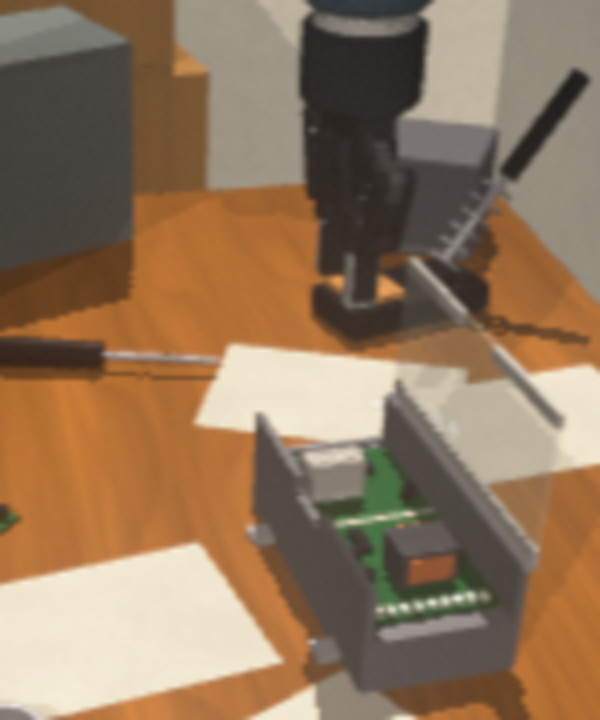

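The gripper is above the sink and clear of the upright cover. I'll go down in two stages.

>>> {"op": "arm_command", "data": {
  "increments": [
    [[0,0.0006,0.025,0.0008,0],[0,0,0.025,0,0],[0,0,0.025,0,0],[0,0,0.014,0,0],[0,0,0.01,0,0],[0,0,0,0,0],[0,0,0,0,0],[0,0,0,0,0]]
  ]
}}

```text
clock: 17.62
tcp_pos: [0.6027, 0.0588, 0.1028]
tcp_rot: [-0.706, 0.706, 0.036, -0.035]
contact_force: [0.9, -0.3, 1.1]
grip_width: 0.0427
```

```bash
python3 -c "
from h import *
plan(np.r_[j2w([-.015,.053,0])[:2],.058],95.8)
s=grab('side');save(s,'u2s.png',(250,90,370,210),5)"
```

```text
clk 17.62 tcp [0.6027 0.0588 0.1028] zhead 95.75 ydir [ 0.002  -0.0003 -1.    ] F [ 0.8659 -0.3094  1.0726] w 0.0427
turn deg -0.05 then shift tool xyz [-0.002   0.0448  0.0006]
```

View pics/u2s.png

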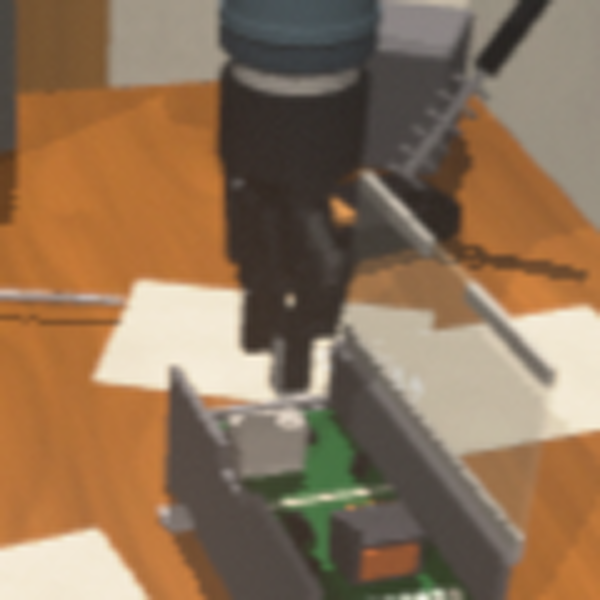

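```bash
python3 -c "
from h import *
s=grab('side');p=pose()[1]; print(w2j(p),p)
for P in ([-.015,.032,.104],[-.015,.053,.074],[-.035,.043,.074],[.005,.043,.074]):
  u=proj(s,[j2w(P)])[0]; print(P,(u-[250,90])*5+2)"
```

```text
[-12.9116  52.7193] [0.6028 0.0591 0.1031]
[-0.015, 0.032, 0.104] [283.0862 391.0381]
[-0.015, 0.053, 0.074] [266.2948 419.0954]
[-0.035, 0.043, 0.074] [238.4663 433.0384]
[0.005, 0.043, 0.074] [306.3606 423.1634]
```

The sink's predicted pixels match the picture (top edge corners near crop (238,433) and (306,423)). I'll go down and grip.

>>> {"op": "arm_command", "data": {
  "increments": [
    [[0,-0.002,0.018,0.0006,0],[0,0,0.015,0,0],[0,0,0.0078,0,0],[0,0,0.004,0,0],[0,0,0,0,0],[0,0,0,0,0],[0,0,0,0,0]]
  ]
}}

```text
clock: 18.3
tcp_pos: [0.6006, 0.0598, 0.0578]
tcp_rot: [-0.706, 0.706, 0.036, -0.035]
contact_force: [-1.0, 0.2, -0.4]
grip_width: 0.0429
```

```bash
python3 -c "
from h import *
plan(np.r_[j2w([-.015,.053,0])[:2],.058],95.8)
s=grab('side');save(s,'u3s.png',(250,90,370,210),5)"
```

```text
clk 18.3 tcp [0.6006 0.0598 0.0578] zhead 95.81 ydir [ 0.0017 -0.0002 -1.    ] F [-0.9566  0.2207 -0.4495] w 0.0429
turn deg 0.01 then shift tool xyz [ 0.0001 -0.0002 -0.0006]
```

View pics/u3s.png

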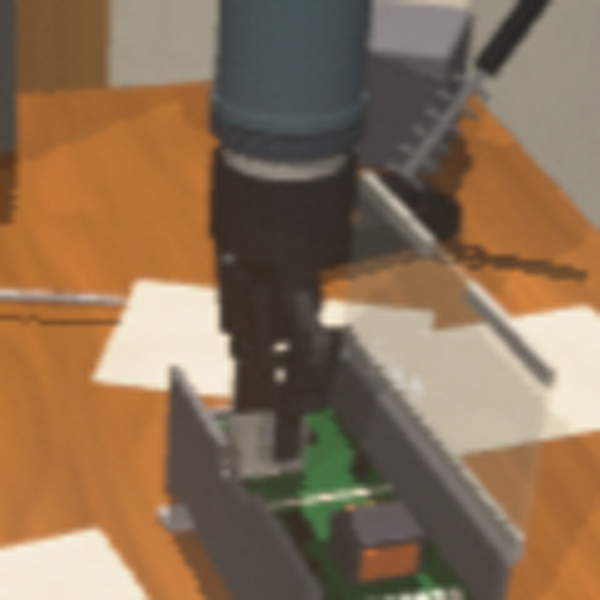

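The near finger stands before the sink (side (308,182)) and clear of the board, with no contact force. I'll close.

>>> {"op": "arm_command", "data": {
  "increments": [
    [[0.4,0,0,0,0],[0.6,0,0,0,0],[1,0,0,0,0],[1,0,0,0,0],[1,0,0,0,0],[1,0,0,0,0],[1,0,0,0,0],[1,0,0,0,0]]
  ]
}}

```text
clock: 19.02
tcp_pos: [0.6004, 0.0596, 0.0578]
tcp_rot: [-0.706, 0.706, 0.036, -0.035]
contact_force: [-0.9, -1.0, 6.5]
grip_width: 0.0185
```

```bash
python3 -c "
from h import *
plan(np.r_[j2w([-.015,.053,0])[:2],.058],95.8)
t=grab('top');save(t,'v1t.png',(185,60,305,160),6)"
```

```text
clk 19.02 tcp [0.6004 0.0596 0.0578] zhead 95.8 ydir [ 0.0016 -0.0005 -1.    ] F [-0.8625 -0.9621  6.5157] w 0.0185
turn deg -0.0 then shift tool xyz [ 0.0003 -0.0002 -0.0004]
```

View pics/v1t.png

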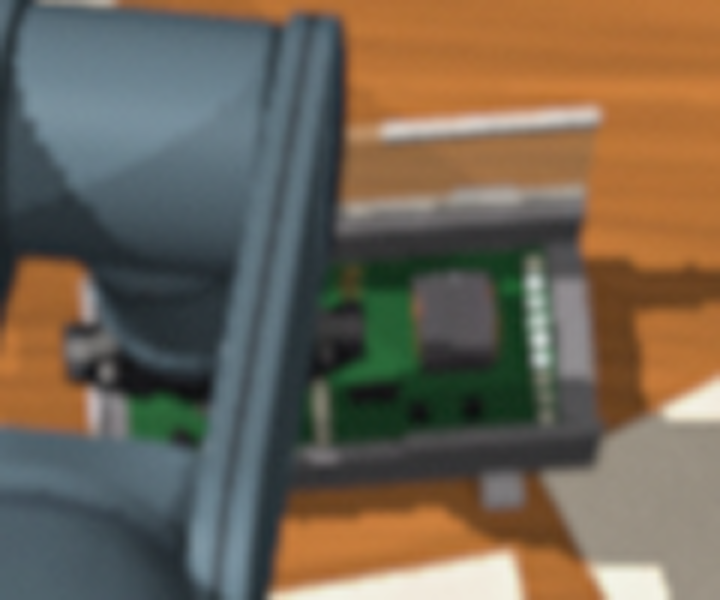

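Gripped at width 18.5 mm. The closing pads press the board down by about 6 N, which helps keep it flat. I'll slide it slowly along jig -y.

>>> {"op": "arm_command", "data": {
  "increments": [
    [[1,0,0,-0.002,0],[1,0,0,-0.004,0],[1,0,0,-0.005,0],[1,0,0,-0.005,0],[1,0,0,-0.005,0],[1,0,0,-0.005,0],[1,0,0,-0.005,0],[1,0,0,-0.004,0],[1,0,0,-0.002,0],[1,0,0,0,0]]
  ]
}}

```text
clock: 19.9
tcp_pos: [0.6041, 0.0239, 0.0578]
tcp_rot: [0.707, -0.706, -0.036, 0.035]
contact_force: [-0.1, 2.8, 5.9]
grip_width: 0.0188
```

```bash
python3 -c "
from h import *
p=pose()[1];print(w2j(p))
plan(np.r_[j2w([-.015,-.076,0])[:2],.058],95.8)
s=grab('side');save(s,'w1s.png',(270,130,370,240),6)"
```

```text
[-15.1716  17.5368]
clk 19.9 tcp [0.6041 0.0239 0.0578] zhead 95.8 ydir [ 0.0016  0.0015 -1.    ] F [-0.0884  2.837   5.8871] w 0.0188
turn deg -0.0 then shift tool xyz [ 0.0002 -0.0003 -0.0935]
```

View pics/w1s.png

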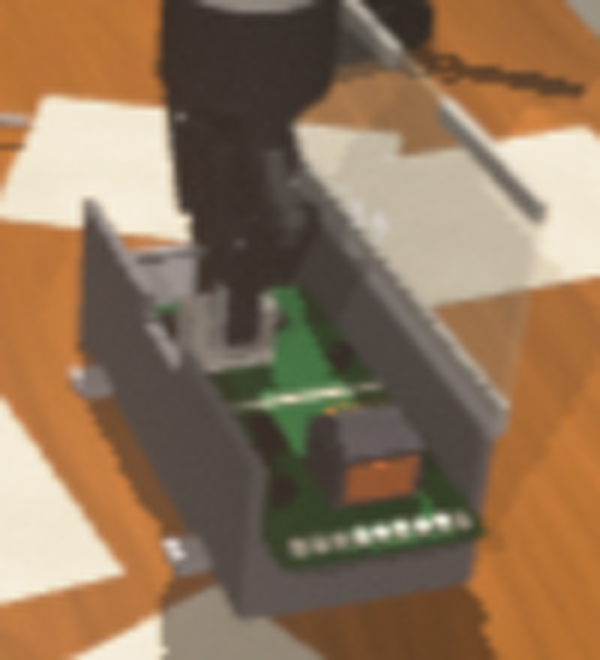

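The board slides flat with the gripper, its leading end now at about side (335,223) past the bed edge. The 5.9 N down force holds. Going on.

>>> {"op": "arm_command", "data": {
  "increments": [
    [[1,0,0,-0.003,0],[1,0,0,-0.005,0],[1,0,0,-0.005,0],[1,0,0,-0.005,0],[1,0,0,-0.005,0],[1,0,0,-0.005,0],[1,0,0,-0.005,0],[1,0,0,-0.005,0],[1,0,0,-0.003,0],[1,0,0,0,0]]
  ]
}}

```text
clock: 20.78
tcp_pos: [0.6082, -0.017, 0.0578]
tcp_rot: [0.707, -0.706, -0.036, 0.035]
contact_force: [-0.6, 3.7, 5.5]
grip_width: 0.0185
```

>>> {"op": "arm_command", "data": {
  "increments": [
    [[1,0,0,-0.003,0],[1,0,0,-0.005,0],[1,0,0,-0.005,0],[1,0,0,-0.005,0],[1,0,0,-0.005,0],[1,0,0,-0.005,0],[1,0,0,-0.005,0],[1,0,0,-0.003,0],[1,0,0,0,0],[1,0,0,0,0]]
  ]
}}

```text
clock: 21.62
tcp_pos: [0.6119, -0.0527, 0.0578]
tcp_rot: [0.707, -0.706, -0.036, 0.035]
contact_force: [-0.7, 3.3, 6.0]
grip_width: 0.0181
```

```bash
python3 -c "
from h import *
p=pose()[1];print(w2j(p))
plan(np.r_[j2w([-.015,-.076,0])[:2],.058],95.8)
t=grab('top');save(t,'w2t.png',(235,80,335,160),7)
s=grab('side');save(s,'w2s.png',(280,150,380,260),6)"
```

```text
[-15.2132 -59.5144]
clk 21.62 tcp [ 0.6119 -0.0527  0.0578] zhead 95.8 ydir [ 0.0015  0.0011 -1.    ] F [-0.6815  3.3325  5.9506] w 0.0181
turn deg 0.0 then shift tool xyz [ 0.0002 -0.0002 -0.0165]
```

View pics/w2s.png

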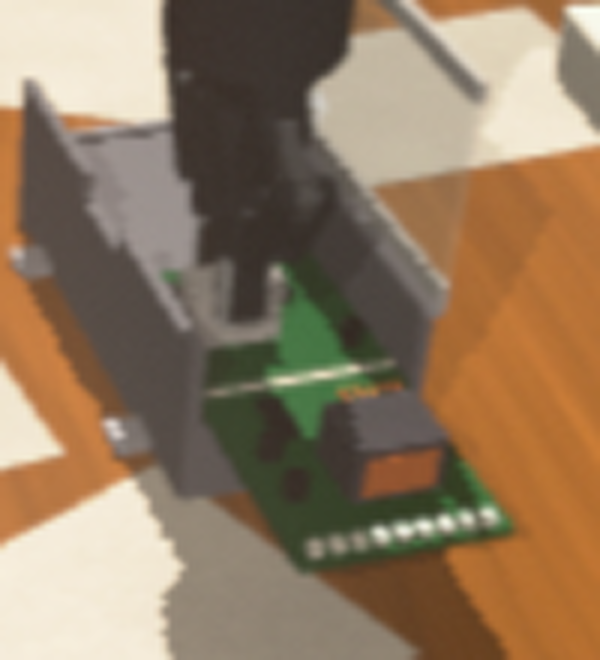

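View pics/w2t.png

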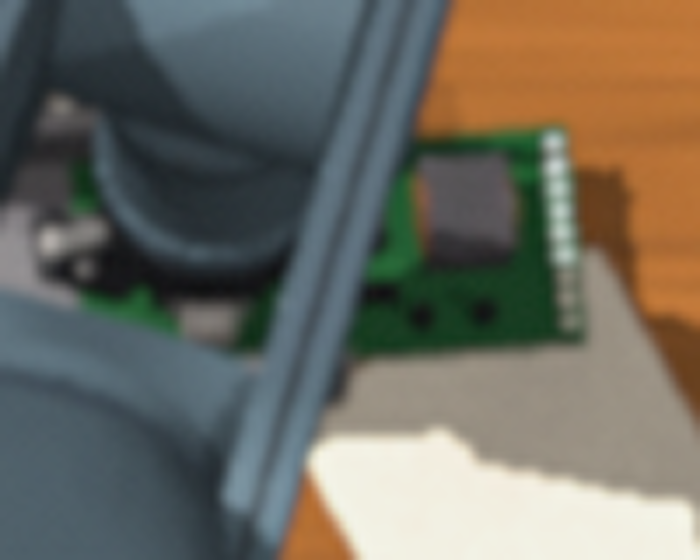

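The line is at side (330,213), some 16 mm short of the edge. The top view hides it behind the arm, so I'll measure by the leading end in the top view and the line in the side view.

```bash
cat > m.py <<'E'
from h import *
def meas(tag):
    t=grab("top"); s=grab("side"); F=t["frame"]
    hs=cv2.cvtColor(F,cv2.COLOR_RGB2HSV).astype(int); g=((hs[...,0]>45)&(hs[...,0]<85)&(hs[...,1]>90))
    out=[]
    for k in (-.035,-.03,-.025,-.02,-.015):   # rows at jig x
        # scan along leading end: green(-ness) fall along jig -y in the top view, height .044
        ys=np.arange(-.245,-.15,.00025); uv=proj(t,[j2w([k,y,.044]) for y in ys]).astype(np.float32)
        v=cv2.remap(F,uv[:,0].reshape(1,-1),uv[:,1].reshape(1,-1),cv2.INTER_LINEAR)[0].astype(float)
        gr=v[:,1]-v[:,0]; gr=cv2.GaussianBlur(gr.reshape(1,-1),(0,0),3)[0]
        i=np.argmax(gr>0.5*np.percentile(gr,90)); out.append(ys[i]*1000)
    print("top leading end y",np.round(out,1))
    S=s["frame"]; o2=[]
    for k in np.arange(-.03,.031,.005):
        ys=np.arange(-.135,-.08,.00025); uv=proj(s,[j2w([k,y,.044]) for y in ys]).astype(np.float32)
        v=cv2.remap(S,uv[:,0].reshape(1,-1),uv[:,1].reshape(1,-1),cv2.INTER_LINEAR)[0].astype(float).min(1)
        w=np.clip(v-np.median(v)-.5*(v.max()-np.median(v)),0,None); o2.append(((w*ys).sum()/w.sum()*1000,v.max()-np.median(v)))
    print("side line y",np.round([a for a,b in o2],1),"contrast",np.round([b for a,b in o2]))
    save(s,tag+"s.png",(280,150,380,260),6); save(t,tag+"t.png",(235,80,335,160),7)
    print("tcp jig",w2j(pose()[1]),pose()[1][2])
if __name__=="__main__":
    import sys; meas(sys.argv[1])
E
python3 m.py m1
python3 -c "
from h import *
s=grab('side');q=lambda x,y:(280+(x+.5)/6-.5,150+(y+.5)/6-.5)
print([w2j(onz(s,q(*p),.044)) for p in((210,392),(395,365))])
t=grab('top');q=lambda x,y:(235+(x+.5)/7-.5,80+(y+.5)/7-.5)
print([w2j(onz(t,q(*p),.044)) for p in((566,128),(586,340))])
"
```

```text
top leading end y [-196.7 -197.  -196.7 -197.  -197.5]
side line y [-99.4 -99.2 -99.1 -99.5 -98.8 -98.9 -99.4 -99.  -98.8 -99.4 -99.2 -98.8
 -98.8] contrast [ 44.  42.  62.  54.  71. 110.  95.  70. 107.  99.  52.  74.  57.]
tcp jig [-15.1817 -59.5329] 0.05781714820054219
[array([-37.49  , -98.4389]), array([  45.3739, -101.1051])]
[array([  42.3344, -208.5994]), array([ -44.4368, -207.9657])]
```

```bash
python3 -c "
from h import *
s=grab('side')
im=cv2.imread('pics/b1s.png').astype(np.float32).mean(2)
for k in np.arange(-.03,.026,.01):
    ys=np.arange(-.125,-.095,.00025); uv=(proj(s,[j2w([k,y,.04]) for y in ys])-[300,180])*10+4.5; uv=uv.astype(np.float32)
    v=cv2.remap(im,uv[:,0].reshape(1,-1),uv[:,1].reshape(1,-1),cv2.INTER_LINEAR)[0]
    g=np.diff(cv2.GaussianBlur(v.reshape(1,-1),(0,0),3)[0]); print(round(k,3),ys[g.argmax()]*1000, g.max())
"
```

```text
-0.03 -114.49999999999999 3.0642014
-0.02 -114.49999999999999 2.888359
-0.01 -113.99999999999999 2.4940567
0.0 -114.74999999999999 2.9787292
0.01 -114.49999999999999 2.1445007
0.02 -114.24999999999999 2.7537994
```

```bash
python3 -c "
from h import *
im=cv2.imread('pics/b1.png').astype(np.float32)[...,0]
t=grab('top')
for k in np.arange(-.03,.026,.01):
    ys=np.arange(-.125,-.105,.00025); uv=(proj(t,[j2w([k,y,.04]) for y in ys])-[260,90])*12+5.5; uv=uv.astype(np.float32)
    v=cv2.remap(im,uv[:,0].reshape(1,-1),uv[:,1].reshape(1,-1),cv2.INTER_LINEAR)[0]
    g=np.diff(cv2.GaussianBlur(v.reshape(1,-1),(0,0),3)[0]); print(round(k,3),ys[g.argmax()]*1000, g.max())
"
```

```text
-0.03 -114.24999999999999 3.9732895
-0.02 -114.99999999999999 3.705986
-0.01 -112.99999999999999 3.0379639
0.0 -113.99999999999999 3.3923874
0.01 -114.74999999999999 3.5865173
0.02 -115.49999999999999 2.9760094
```

Both views put the bed edge at -114.4. The line is at -99.1 by the side view and about -98.2 by the leading end in the top view. I'll move 15.5 mm.

>>> {"op": "arm_command", "data": {
  "increments": [
    [[1,0,0,-0.002,0],[1,0,0,-0.004,0],[1,0,0,-0.004,0],[1,0,0,-0.0035,0],[1,0,0,-0.002,0],[1,0,0,0,0],[1,0,0,0,0],[1,0,0,0,0]]
  ]
}}

```text
clock: 22.68
tcp_pos: [0.6134, -0.0677, 0.0578]
tcp_rot: [0.707, -0.706, -0.036, 0.035]
contact_force: [-0.7, 5.0, 7.4]
grip_width: 0.0185
```

```bash
python3 m.py m2; python3 -c "
from h import *
print(observe()['contact_force'],observe()['moment'],observe()['grip_width'])"
```

```text
top leading end y [-212.  -212.2 -211.7 -211.7 -213. ]
side line y [-104.7 -102.4  -85.3  -89.5 -113.  -111.  -113.8 -114.1 -114.  -114.
 -114.  -114.2 -114.3] contrast [ 56.  54.  62.  69.  84.  68.  97. 111.  73.  88. 116.  79.  43.]
tcp jig [-15.2279 -74.5161] 0.05786155446289855
[-0.4322  4.4278  6.725 ] [0.7166 0.1227 0.0631] 0.018869863972103516
```

View pics/m2s.png

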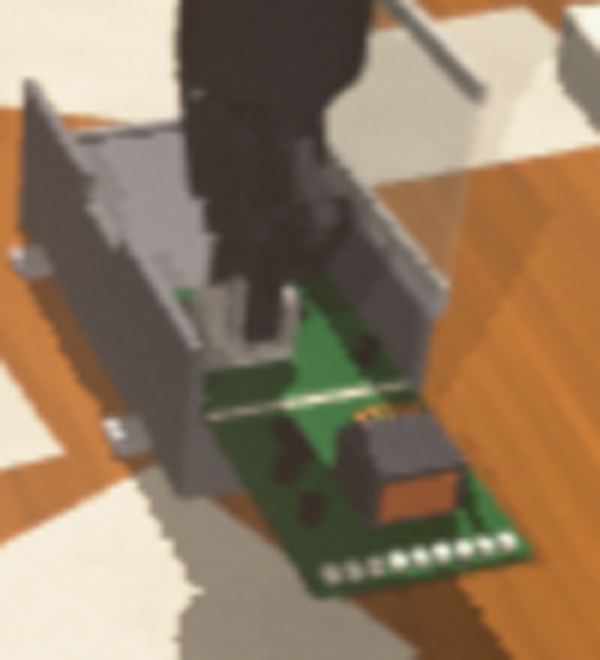

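View pics/m2t.png

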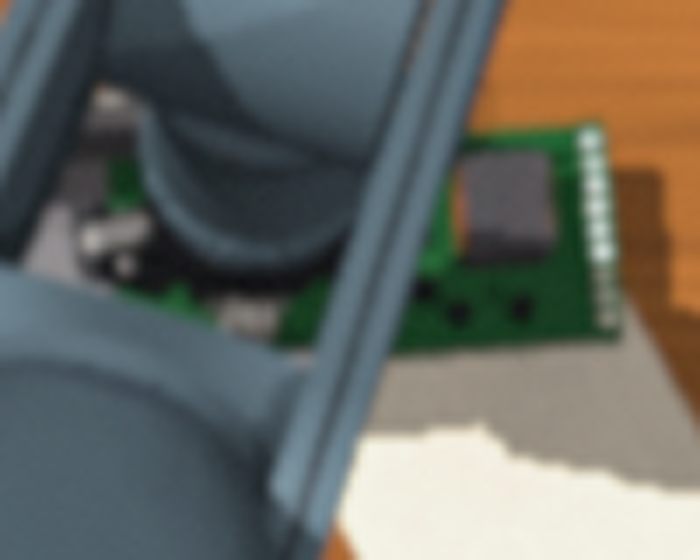

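The side view puts the line at -114.1 (edge -114.4); the top view suggests it is up to a millimetre short. I'll nudge it 0.7 mm and then check flatness from the leading corners.

>>> {"op": "arm_command", "data": {
  "increments": [
    [[1,0,0,-0.0007,0],[1,0,0,0,0],[1,0,0,0,0],[1,0,0,0,0],[1,0,0,0,0],[1,0,0,0,0]]
  ]
}}

```text
clock: 23.28
tcp_pos: [0.6134, -0.0678, 0.0579]
tcp_rot: [0.707, -0.705, -0.036, 0.035]
contact_force: [-1.3, 5.9, 7.5]
grip_width: 0.0182
```

```bash
python3 m.py m3; python3 -c "
from h import *
s=grab('side');t=grab('top');save(s,'m3sz.png',(320,225,380,260),12);save(t,'m3tz.png',(295,90,335,135),12);o=observe()
print(o['clock'],o['contact_force'],o['grip_width'],abs(o['qd']).max())"
```

```text
top leading end y [-212.  -212.2 -211.7 -211.7 -213. ]
side line y [-103.1 -102.8  -82.6  -93.5 -114.7 -113.7 -113.9 -114.2 -114.1 -114.1
 -114.3 -114.4 -114.2] contrast [ 57.  53.  65.  65.  97.  75. 100. 117.  82.  84. 111.  93.  41.]
tcp jig [-15.2453 -74.6993] 0.05788216555022002
23.4833 [-0.5547  6.5116  7.7878] 0.018696651403577794 0.0007614090532981732
```

View pics/m3sz.png

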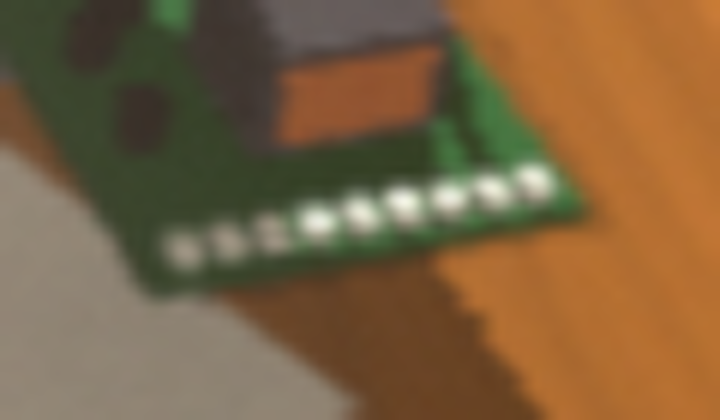

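View pics/m3tz.png

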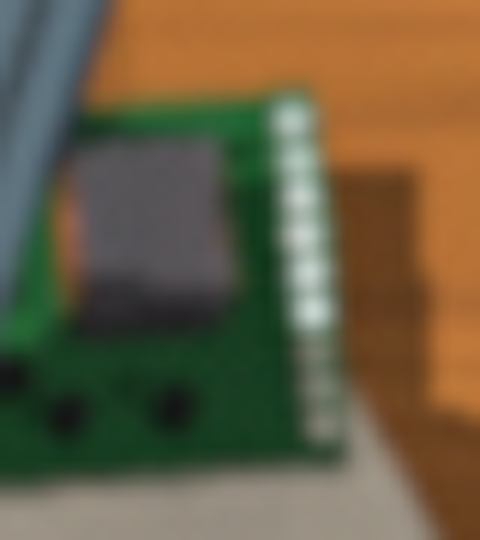

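```bash
python3 -c "
from h import *
s=grab('side');t=grab('top')
q=lambda x,y,o:(o[0]+(x+.5)/12-.5,o[1]+(y+.5)/12-.5)
for A,B in(((317,93),(588,210)),((343,460),(150,292))):
    a,d=ray(t,q(*A,(295,90)));b,e=ray(s,q(*B,(320,225)))
    k=np.linalg.lstsq(np.c_[d,-e],b-a,rcond=None)[0];P=a+k[0]*d;Q=b+k[1]*e;print('tri',w2j((P+Q)/2),(P+Q)[2]/2,'gap',np.linalg.norm(P-Q), 'top@44',w2j(onz(t,q(*A,(295,90)),.044)),'side@44',w2j(onz(s,q(*B,(320,225)),.044)))
"
```

```text
tri [  43.8466 -224.7486] 0.04249480606093048 gap 0.0015627054209736994 top@44 [  42.6423 -224.2018] side@44 [  43.6647 -226.2437]
tri [ -43.9986 -222.117 ] 0.03994282893889878 gap 0.00012154095251177297 top@44 [ -44.8198 -221.451 ] side@44 [ -46.2789 -226.1303]
```

```bash
python3 -c "
from h import *
s=grab('side');t=grab('top')
def Q(l,o,k): return np.array([(o[0]+(x+.5)/k-.5,o[1]+(y+.5)/k-.5) for x,y in l])
A=Q([(150,325),(180,322),(212,320),(245,312),(280,308),(313,298),(345,295),(378,290),(410,292)],(300,180),10)
B=Q([(183,250),(230,240),(275,232),(318,222),(360,212),(405,203),(450,197),(493,190),(535,183)],(320,225),12)
f=lambda P,z:np.array([w2j(onz(s,p,z)) for p in P])
a,b=f(A,.046),f(B,.046); print(a[:,1],b[:,1],(b-a).mean(0),(b-a)[:,1])
# top: pins ends
A=Q([(173,165),(200,470)],(260,90),12);B=Q([(293,118),(323,425)],(295,90),12)
f=lambda P,z:np.array([w2j(onz(t,p,z)) for p in P]); a,b=f(A,.046),f(B,.046);print(a,b,b-a)
im=cv2.imread('pics/p6s.png').astype(np.float32).min(2)
for k in np.arange(-.02,.021,.01):
    ys=np.arange(-.005,.035,.00025); uv=((proj(s,[j2w([k,y,.044]) for y in ys])-[250,90])*6+2.5).astype(np.float32)
    v=cv2.remap(im,uv[:,0].reshape(1,-1),uv[:,1].reshape(1,-1),cv2.INTER_LINEAR)[0];w=np.clip(v-np.median(v)-.5*(v.max()-np.median(v)),0,None);print('line0 side',(w*ys).sum()/w.sum()*1000)
"
```

```text
[-89.6334 -90.4196 -91.7333 -90.7441 -91.4685 -89.6791 -90.6049 -90.8018
 -93.7212] [-218.9169 -218.5969 -218.6993 -218.1824 -217.614  -217.4525 -218.0797
 -218.3474 -218.5667] [  -0.1407 -127.2944] [-129.2835 -128.1773 -126.966  -127.4382 -126.1455 -127.7734 -127.4749
 -127.5455 -124.8455]
[[ 36.046  -91.292 ]
 [-36.5805 -91.0986]] [[  36.5829 -217.6874]
 [ -36.6412 -217.3315]] [[   0.5368 -126.3954]
 [  -0.0607 -126.2329]]
line0 side 13.127489398681027
line0 side 12.169736104897007
line0 side 12.635811771800855
line0 side 12.057887986583
line0 side 12.389903523630808
```

The displacements agree: pins -127.3 mm (side) and -126.3 mm (top), line -126.6 mm, against 127.0 wanted. The board is also flat to within about half a degree. One last look at the whole scene.

```bash
python3 -c "
from h import *
s=grab('side');save(s,'end.png',None,1.5)"
```

View pics/end.png

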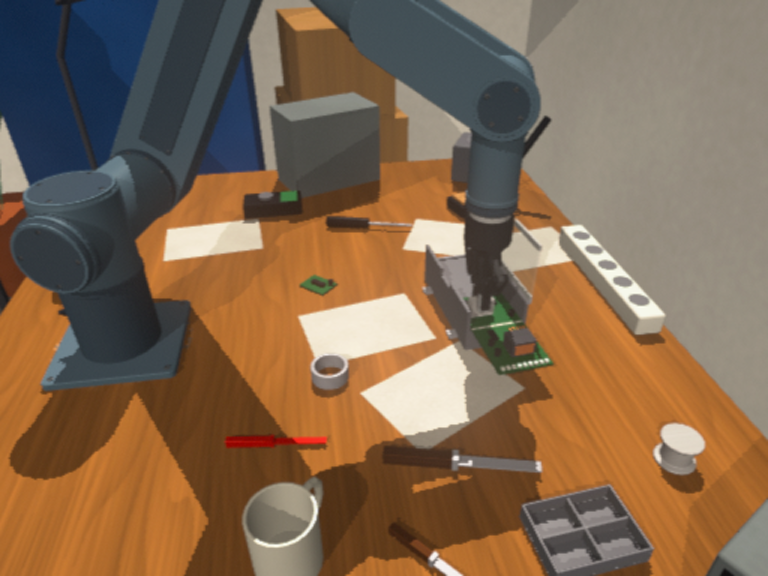

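The blade lies flat at about (460,460), the cover stands upright, and the board is held with its line over the bed edge at about (500,322). Handing in.

```bash
python3 -c "
from rig import order; print(order.hand_in())"
```

```text
the job is handed in; nothing more can be done
None
```

I did the whole job in the order asked and handed it in at about 24 s; the hand-in reports no verdict. With the flat brown-handled blade I levered the cover up from the front slot until it stood upright. I then laid the blade back flat where it had been. Last, I gripped the heat sink and slid the board out along its bed. The gripper still holds it there, pressing it down with about 7 N.

Last checks:
- **Cover:** about 90° in both views when I let go of it, and still upright in the last side picture.
- **Line over the bed edge:** the side view puts the line at jig y -114.1 mm, against -114.4 mm for the edge. The top view, judged by the leading end, reads about 1 to 1.5 mm short; the line itself was hidden there by the arm. My final 0.7 mm nudge barely moved the board, probably because of friction, and I left it there.
- **Flatness:** how far the pins moved agrees within 1 mm between the views, so the board is flat to about half a degree. Locating the leading corners from both views gave 40 and 42.5 mm instead of 44 mm. I put that down to blurred edges but could not rule out a slight dip.

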